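# Weigh the glaze samples on the studio beam balance

## Task

Weigh the glaze samples on the beam balance: take the clay stamp off its pan and stand it on the little wooden board, put every sample jar there is into the pan while the beam is still locked, then pull the red transport lock fully out and slide the brass poise along the beam until the freed beam rests level by itself, its red tip at the green mark. Then, keeping it balanced, push the lock fully home again so the reading is kept. Leave the jars in the pan and everything else on the bench where it is.

Things in the scene. Friction and masses are not known exactly. Their poses are not given: they have to be found in the camera images.
- scale: Beam balance, green foot 90 x 360 x 22 mm, fixed. Origin: underside, below the beam's pivot. y runs along the beam to the pan; x points away from the robot (lock on the -x side). Pivot 75 mm up, between two cheeks 89 mm high. The steel beam (12 wide, 8 high) runs 80 mm to +y, where the pan hangs on a bracket, and 260 mm to -y, to a red tip. Starts up to 0.1 rad turned.
- beam (a joint): Tilt of the beam, rad: 0 = level, positive = pan down, stops at -0.1 and 0.1. Free, it rests at (unbalanced moment) / (about 0.95 N m per rad), within the stops, and settles in 1 s; level with an empty pan and the poise at 0. Balanced is within 0.02. With the lock home it can still move about +-0.025, so it stays level only if balanced.
- beam_tip (a point): Point of the red tip, at the -y end of the beam, 280 mm from the pivot.
- level_mark (a point): Where the tip points when the beam is level: the middle of a 10 mm high green band on an upright white plate (30 x 6 x 90 mm) fixed beside the tip.
- poise (a joint): Place of the brass poise, m: 0 = nearest the pivot (30 mm from it), up to 0.16 away from the pan. Starts at 0 to 0.008. 550 g, slides with 1.2 N of friction, stays where it is left. The middle of the pan is 150 mm from the pivot: balance is at (sum of jar mass x its distance from the pivot) / 0.55 kg; 1 mm of poise tilts the free beam by about 0.0056 rad.
- poise_top (a point): Top centre of the poise's grip, 127 mm above the bench when level: a brass fin 14 mm along the beam, 24 mm across it, standing 30 mm above the poise's body (46 mm across, 38 mm along the beam). Axes as the beam's: y along it towards the pan.
- lock (a joint): Travel of the red transport lock, m: 0 = home (its steel fork holds the beam), 0.04 = fully out (beam free). Slides along the scale's x axis, out towards -x (to the robot), with 1.5 N of friction; home is below 0.005, out above 0.035. Starts home. The fork goes on only while the beam is nearly level.
- lock_top (a point): Top centre of the lock's grip, a red upright block 24 mm (scale x) by 20 mm (scale y), 120 mm above the bench, free on both y sides; the fork arms leave it on its +x side at 59-65 and 85-91 mm above the bench.
- pan_in (a point): Centre of the pan's inner floor, 45 mm above the bench when level. Axes as the scale's, tilting with the beam. Aluminium pan, inside 162 mm (x) by 122 mm (y), rim 8 mm above the floor. Fixed to the beam's end, so the moment of a jar depends on its distance from the pivot: moving a jar after balancing upsets the balance.
- stamp: Fired-clay stamp, about 70 g: square base 40 x 40 x 16 mm with a square 20 x 20 mm handle up to 52 mm. Origin: centre of its underside, z up the handle. Starts in the pan.
- board: Small wooden board, 110 x 110 x 12 mm, fixed. Origin: centre of its underside. The stamp goes here, its middle within 55 mm of the board's middle in x and y.
- jar1: Glaze sample jar, white cap: cream square body 40 x 40 x 34 mm with a round cap (32 mm across) up to 42 mm. Origin: centre of its underside, z up. 60 to 100 g. Starts standing on the bench; may be absent.
- jar2: Glaze sample jar, blue cap: cream square body 40 x 40 x 34 mm with a round cap (32 mm across) up to 42 mm. Origin: centre of its underside, z up. 60 to 100 g. Starts standing on the bench; may be absent.
- jar3: Glaze sample jar, yellow cap: cream square body 40 x 40 x 34 mm with a round cap (32 mm across) up to 42 mm. Origin: centre of its underside, z up. 60 to 100 g. Starts standing on the bench; may be absent.
- jar4: Glaze sample jar, orange cap: cream square body 40 x 40 x 34 mm with a round cap (32 mm across) up to 42 mm. Origin: centre of its underside, z up. 60 to 100 g. Starts standing on the bench; may be absent.
- rib: Yellow plastic rib, flat, 50 x 90 x 5 mm, a bystander.
- knife: Blue-handled trimming knife, 170 mm long, a bystander.
There are look-alikes about, which are no part of the job. What is shaped like the stamp but pink is not meant.

How it is judged:
By the outcome, as a careful person would: the job done as asked, in the order asked, and still so for the second after the job is handed in, with the robot touching nothing.
Of jar1, jar2, jar3, jar4 only 2 to 4 are there at a start; the rules pass over those that are not, and their reading is None.
At some moment in a run one of jar1, jar2, jar3, jar4, stamp may be knocked a few centimetres aside while the robot is not near it.
Once in a run the grip may slacken for a moment while it holds something.
It also fails if it takes over 210 s, if anything falls off the work surface, if the arm or the gripper's body presses on something with over 40 N, if the wrist force passes 120 N, or if a joint passes its speed limit or range.

## Robot

A 7-joint arm with a two-finger parallel gripper is mounted at the origin on the work surface. World frame = base frame: x ahead of the robot, y to its left, z up, the work surface at z = 0. Lengths are in m, angles in rad, forces in N, time in s.
With the tool pointing down it reaches from about 0.425 to 0.95 m from the base axis. Payload 4.7 kg.
Tool frame: the origin (TCP) lies midway between the tips of the shut fingers; the grasp point (between the pads) lies 19 mm behind it; z points along the fingers, x is the direction in which the jaws open and shut, and the axes are right-handed (so a half turn about z gives the same grasp; the last joint's range is limited). The gripper opens to 87 mm and grips with 3 to 60 N. Pads are 19 mm wide; open, the fingers measure 117 mm over their backs; the gripper's body (75 mm by 190 mm) begins 51 mm behind the grasp point.
Start: joints at [-1.319, 0.469, -0.049, 1.532, 0.024, 1.141, -0.082], TCP at [0.187, 0.649, 0.223] pointing down, gripper open.
Joint ranges: [-2.59, 2.59], [-0.33, 1.99], [-1.39, 1.29], [0.1, 2.45], [-1.04, 4.18], [0.21, 1.99], [-2.66, 2.66]. Speed limits (rad/s): [2.57, 2.57, 3.14, 3.14, 3.14, 3.14, 3.14].

## Interface

Orientations are given as a unit quaternion [w, x, y, z].
In Python, from plant import manip, snapshot, camera_params gives the robot as it stands.
- The arm moves only by the tool send_rows, never from a script. Its argument "steps" is a list of rows, each a list of 6 numbers: the shift along the world's x, y, z in m, then the turn, a rotation vector about the world's x, y, z in degrees. In form: [[x, y, z, rx, ry, rz], ...]. A call has 1 to 20 rows; each row shifts and turns the commanded pose from where the row before left it; what a row does not reach is not made up. A row lasts 1/10 s, in which the tool goes at most 50 mm and 8.59 degrees, less where a joint would pass 70% of its speed; a pose out of reach is approached as far as the arm can. A call is refused whole if a number of a shift passes 0.05 or a number of a turn 8.59, either way. A call with a gripper value outside its range is refused whole. "claw" is the closure, from -1 (fully open) to 1 (shut), set as the call begins (left out, the last holds). The fingers move at their own pace and stop on an object; the grip force is fixed at half the most. Time passes only in rows, so rows that do not move let the fingers close. It gives the time, the measured TCP pose, the force and the opening at its end, in the units of the state.
- manip.sense(): the state, without advancing time (a new reading comes with each control period).
- snapshot(name): name is "side" or "top"; returns the picture (420x560x3 uint8, red, green, blue); there is no depth.
- camera_params(name): a dict with "mtx" (3x3 intrinsics, pixels), "rvec" (rotation vector, rad) and "tvec" (3), from world to camera coordinates, as OpenCV has them. Camera axes: x right, y down, z forward; pixel columns grow to the right and rows downward; lengths in m; the calibration is good to about 2 mm. A picture is of the moment at which its call begins. camera_params takes no time and is no camera call.
- manip.finish_job(): hands the job in, once; it reports no verdict.
The state is a dict: "time_s": time; "joint_positions": joint angles; "qvel": joint speeds; "effort": joint torques, N m; "eef_pos": TCP position; "orientation": TCP orientation; "contact_force": force on the tool from outside, world axes, zero at the start; "ft_torque": the same for the moment, N m; "gripper_width": finger opening in m.
Only numpy, scipy, OpenCV 4.12 (cv2) and the standard library are available. Lean on these libraries where they do the work, as an engineer would, in place of code of your own. Each camera call takes 0.05 s, during which the arm holds its last target.

## Working session

There is one attempt and no reset: what is moved stays moved. The work goes in short steps, Python scripts to look and compute and a tool call to move; the robot and the scene stay as the last step left them, time stands still between calls to the robot, and variables do not carry over. Pictures are saved under pics/ and viewed, and the job is handed in when it is done.

Besides the shell and the picture viewer there is one more tool, called after ">>>" as name(argument=value, ...), one argument or row to a line, values as JSON. send_rows: Moves the arm, as the interface text tells. Its arguments: {"type":"object","properties":{"steps":{"type":"array","items":{"type":"array","items":{"type":"number"}}},"claw":{"type":"number"}},"required":["steps"]}

```bash
mkdir -p pics; ls; python3 - <<'E'
from plant import manip, snapshot, camera_params
import cv2
for n in ("side","top"):
    im=snapshot(n); cv2.imwrite(f"pics/{n}0.png",cv2.cvtColor(im,cv2.COLOR_RGB2BGR))
    print(n,camera_params(n))
print(manip.sense())
E
```

```text
pics
side {'mtx': array([[440.14536635,   0.        , 280.80668347],
       [  0.        , 440.14536635, 208.02408713],
       [  0.        ,   0.        ,   1.        ]]), 'rvec': array([ 0.50709528, -2.68260735,  1.17924411]), 'tvec': array([0.48945845, 0.20042702, 0.88989687])}
top {'mtx': array([[487.44577473,   0.        , 280.88628862],
       [  0.        , 487.44577473, 215.41488005],
       [  0.        ,   0.        ,   1.        ]]), 'rvec': array([ 2.0896956 , -2.1444573 ,  0.19768061]), 'tvec': array([0.00555175, 0.52710959, 1.09335546])}
{'time_s': 0.1, 'joint_positions': array([-1.31889329,  0.46937446, -0.04860309,  1.53360942,  0.02410809,
        1.1410406 , -0.08232099]), 'qvel': array([-0.00177377, -0.00092858, -0.000466  , -0.0022286 , -0.00124063,
        0.00156414, -0.00021733]), 'effort': array([-1.21914454e-04, -5.09171104e+01, -8.15875106e-02, -2.36825269e+01,
       -6.14876859e-02,  3.45447776e-02,  7.11102234e-05]), 'eef_pos': array([0.18688927, 0.6480173 , 0.22158041]), 'orientation': array([ 5.82889213e-04,  7.99095603e-01,  6.01203265e-01, -7.15554514e-04]), 'contact_force': array([-0.04596623, -0.05991117, -0.34960274]), 'ft_torque': array([-0.00645393,  0.01386646,  0.00783025]), 'gripper_width': 0.08717046173455778}
```

View pics/side0.png

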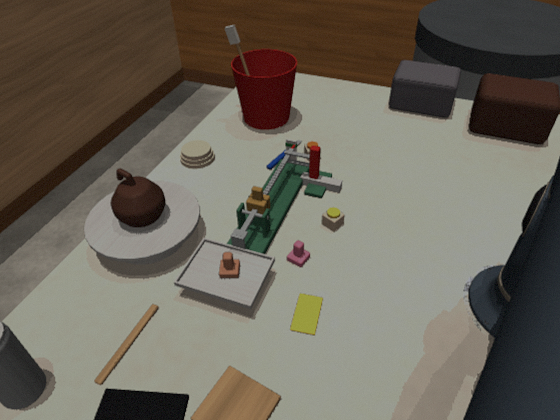

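View pics/top0.png

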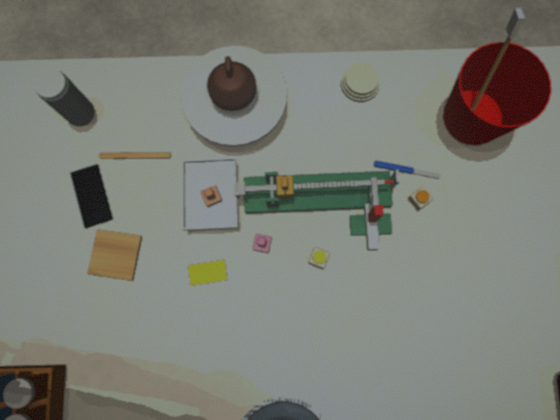

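```bash
cat > h.py <<'E'
from plant import manip, snapshot, camera_params
import cv2, numpy as np
from scipy.spatial.transform import Rotation as R
P={n:camera_params(n) for n in("side","top")}
def ray(n,u,v):
    p=P[n];M=cv2.Rodrigues(p["rvec"])[0];c=-M.T@p["tvec"]
    d=M.T@np.linalg.inv(p["mtx"])@np.array([u,v,1.]);return c,d
def onz(n,u,v,z):
    c,d=ray(n,u,v);return c+d*(z-c[2])/d[2]
def tri(a,b):
    A=[];B=[]
    for n,(u,v) in (("side",a),("top",b)):
        c,d=ray(n,u,v);d=d/np.linalg.norm(d);I=np.eye(3)-np.outer(d,d);A.append(I);B.append(I@c)
    return np.linalg.lstsq(np.vstack(A),np.hstack(B),rcond=None)[0]
def proj(n,p):
    q=P[n];return cv2.projectPoints(np.array(p,float).reshape(-1,3),q["rvec"],q["tvec"],q["mtx"],None)[0].reshape(-1,2)
def snap(n,name=None):
    im=cv2.cvtColor(snapshot(n),cv2.COLOR_RGB2BGR)
    if name: cv2.imwrite(f"pics/{name}.png",im)
    return im
def crop(im,x0,y0,x1,y1,k,name):
    cv2.imwrite(f"pics/{name}.png",cv2.resize(im[y0:y1,x0:x1],None,fx=k,fy=k,interpolation=cv2.INTER_CUBIC))
def blobs(im,lo,hi,amin=6,box=None):
    h=cv2.cvtColor(im,cv2.COLOR_BGR2HSV);m=cv2.inRange(h,np.array(lo),np.array(hi))
    if box: 
        k=np.zeros_like(m);k[box[1]:box[3],box[0]:box[2]]=1;m*=k
    n,l,s,c=cv2.connectedComponentsWithStats(m)
    return [(s[i,4],c[i].round(1).tolist()) for i in range(1,n) if s[i,4]>=amin]
E
python3 - <<'E'
from h import *
t=cv2.imread("pics/top0.png");s=cv2.imread("pics/side0.png")
crop(t,170,140,450,290,2.8,"tc0");crop(s,160,130,360,340,2.8,"sc0")
print(manip.sense()["time_s"])
E
```

```text
0.1
```

View pics/tc0.png

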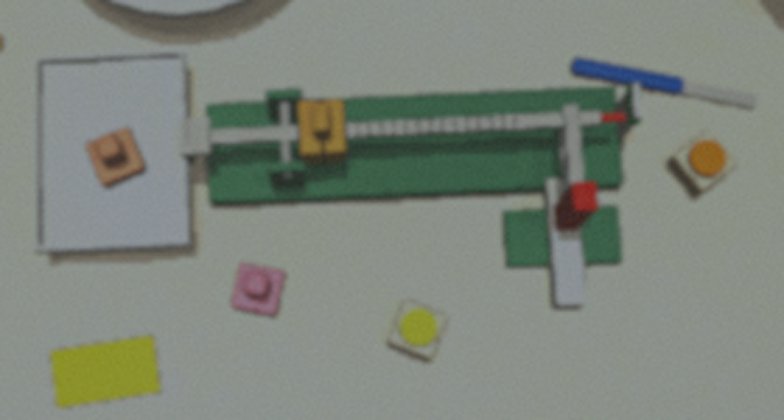

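View pics/sc0.png

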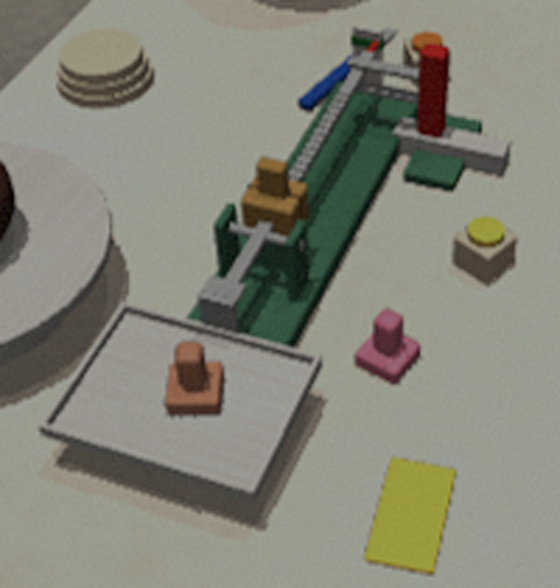

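```bash
python3 - <<'E'
from h import *
t=cv2.imread("pics/top0.png");s=cv2.imread("pics/side0.png")
print(proj("top",[[.187,.649,.22],[0,0,0],[.5,0,0]]),proj("side",[[.187,.649,.22],[0,0,0]]))
t=cv2.convertScaleAbs(t,alpha=1.8);crop(t,0,220,300,420,2.6,"tc1")
s=cv2.convertScaleAbs(s,alpha=1.8);crop(s,260,100,560,420,1.8,"sc1")
E
```

```text
[[-64.98140258 384.95307558]
 [283.36140256 450.41378856]
 [278.03996378 230.38988134]] [[369.6139931  710.13925753]
 [522.89413886 307.15582807]]
```

View pics/tc1.png

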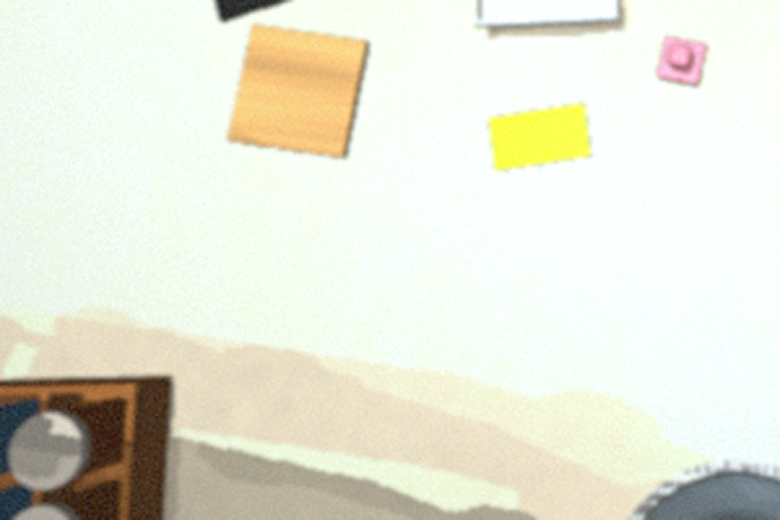

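View pics/sc1.png

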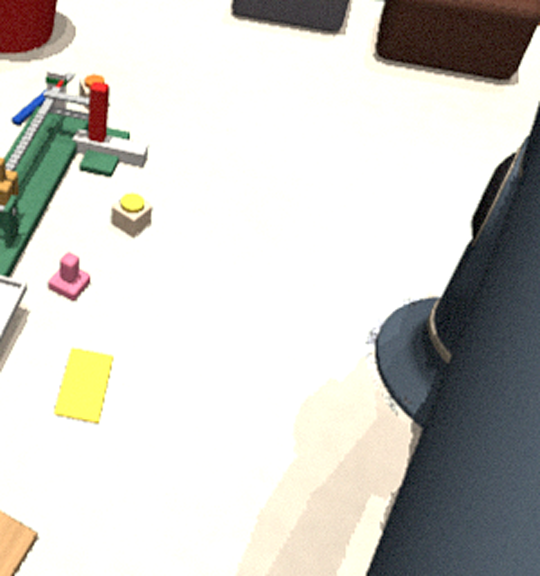

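```bash
python3 - <<'E'
from h import *
t=cv2.imread("pics/top0.png");s=cv2.imread("pics/side0.png")
f=lambda x,y:(x/2.8+170,y/2.8+140)
g=lambda x,y:(x/2.8+160,y/2.8+130)
for c in[(208,105),(614,88),(621,186),(211,205)]: print("foot",onz("top",*f(*c),.022).round(4))
print("poise",onz("top",*f(320,115),.127).round(4),tri(g(272,163),f(320,117)).round(4))
print("lock",onz("top",*f(585,196),.120).round(4), tri(g(433,50),f(585,196)).round(4))
print("tip",tri(g(377,46),f(626,117)))
print("stamp",onz("top",*f(113,148),.097).round(4),tri(g(190,348),f(113,148)).round(4),[onz("top",*f(*c),.061)[:2].round(4) for c in[(86,137),(130,127),(145,173),(98,186)]])
print("pan",[onz("top",*f(*c),.053)[:2].round(4) for c in[(40,62),(184,57),(192,245),(40,250)]])
print("board",[onz("top",u/2.6,v/2.6+220,.012)[:2].round(4) for u,v in[(254,27),(368,42),(346,157),(229,140)]])
for n,im in(("top",t),("side",s)):
  print(n,"yel",blobs(im,(24,120,90),(34,255,255)),"org",blobs(im,(10,150,100),(20,255,255)))
  print("red",blobs(im,(0,170,80),(5,255,255)), blobs(im,(174,170,80),(180,255,255)))
print("jY",onz("top",*f(419,326),.042).round(4),[onz("top",*f(*c),.034)[:2].round(4) for c in[(403,299),(449,312),(431,360),(387,342)]])
print("jO",onz("top",*f(707,158),.042).round(4),[onz("top",*f(*c),.034)[:2].round(4) for c in[(703,133),(735,159),(697,195),(668,163)]])
E
```

```text
foot [0.6296 0.0792 0.022 ]
foot [ 0.6352 -0.2758  0.022 ]
foot [ 0.5476 -0.2759  0.022 ]
foot [0.5404 0.0776 0.022 ]
poise [ 0.5896 -0.0179  0.127 ] [ 0.5889 -0.0177  0.1253]
lock [ 0.52   -0.2247  0.12  ] [ 0.522  -0.2253  0.1159]
tip [ 0.59507445 -0.27249198  0.07289933]
stamp [0.5746 0.1508 0.097 ] [0.5787 0.1528 0.0867] [array([0.5937, 0.179 ]), array([0.6014, 0.142 ]), array([0.5613, 0.1294]), array([0.5513, 0.1687])]
pan [array([0.663 , 0.2203]), array([0.6641, 0.0968]), array([0.5006, 0.0914]), array([0.4997, 0.2182])]
board [array([0.5096, 0.4367]), array([0.4927, 0.3298]), array([0.387 , 0.3468]), array([0.4052, 0.4547])]
top yel [(np.int32(121), [319.2, 256.6]), (np.int32(707), [207.0, 272.3])] org [(np.int32(58), [282.1, 180.9]), (np.int32(107), [422.3, 196.0])]
red [(np.int32(40), [481.8, 48.7]), (np.int32(18), [515.1, 45.1]), (np.int32(9), [533.6, 55.1]), (np.int32(938), [484.2, 106.5]), (np.int32(7), [546.1, 72.6]), (np.int32(18), [548.8, 89.3]), (np.int32(15), [538.6, 112.9]), (np.int32(9), [388.4, 181.6]), (np.int32(62), [378.0, 210.0])] []
side yel [(np.int32(94), [333.1, 212.0]), (np.int32(910), [306.5, 313.8])] org [(np.int32(37), [312.1, 143.8]), (np.int32(16), [256.9, 188.5]), (np.int32(11), [261.1, 201.1])]
red [(np.int32(23), [252.1, 50.7]), (np.int32(91), [284.5, 60.2]), (np.int32(62), [269.4, 59.2]), (np.int32(35), [234.3, 67.0]), (np.int32(6), [277.0, 63.8]), (np.int32(8), [264.1, 66.9]), (np.int32(11), [273.8, 70.4]), (np.int32(9), [265.6, 70.4]), (np.int32(7), [278.1, 69.4]), (np.int32(63), [260.2, 75.9]), (np.int32(8), [292.8, 146.1]), (np.int32(42), [314.8, 148.2])] []
jY [ 0.4292 -0.0958  0.042 ] [array([ 0.4532, -0.0838]), array([ 0.4412, -0.1219]), array([ 0.4015, -0.1052]), array([ 0.4174, -0.0691])]
jO [ 0.5658 -0.3458  0.042 ] [array([ 0.5897, -0.3465]), array([ 0.5661, -0.372 ]), array([ 0.5356, -0.3371]), array([ 0.5641, -0.3146])]
```

>>> send_rows(
  steps=[
    [0.024,-0.031,0,0,0,1.9],
    [0.024,-0.031,0,0,0,1.9],
    [0.024,-0.031,0,0,0,1.9],
    [0.024,-0.031,0,0,0,1.9],
    [0.024,-0.031,0,0,0,1.9],
    [0.024,-0.031,0,0,0,1.9],
    [0.024,-0.031,0,0,0,1.9],
    [0.024,-0.031,0,0,0,1.9],
    [0.024,-0.031,0,0,0,1.9],
    [0.024,-0.031,0,0,0,1.9],
    [0.024,-0.031,0,0,0,1.9],
    [0.024,-0.031,0,0,0,1.9],
    [0.024,-0.031,0,0,0,1.9],
    [0.024,-0.031,0,0,0,1.9],
    [0.024,-0.031,0,0,0,1.9],
    [0.024,-0.031,0,0,0,1.9],
    [0,0,0,0,0,0],
    [0,0,0,0,0,0],
  ],
  claw=-0.3,
)

```text
time_s: 1.9
eef_pos: [0.571, 0.1516, 0.222]
orientation: [-0.0, 0.615, 0.789, -0.0]
contact_force: [0.2, 0.2, 0.1]
gripper_width: 0.0566
```

```bash
cat >> h.py <<'E'
def both(tag,tb,sb,k=2.8):
    t=snap("top");s=snap("side")
    crop(t,*tb,k,tag+"t");crop(s,*sb,k,tag+"s")
    return t,s
E
python3 - <<'E'
from h import *
both("a",(150,120,430,300),(160,130,360,340))
E
```

```text
(no output)
```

View pics/as.png

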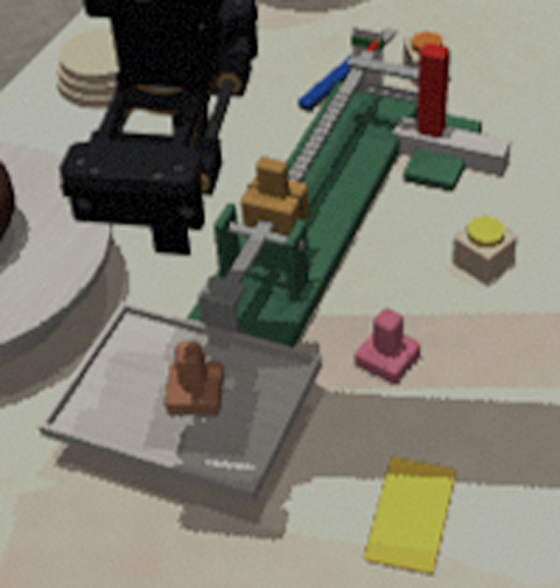

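View pics/at.png

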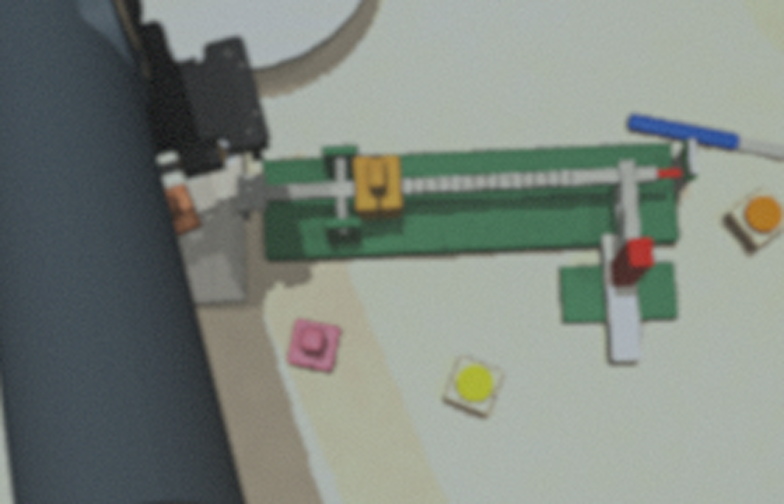

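>>> send_rows(
  steps=[
    [0.005,0.002,0,0,0,1],
    [0,0,-0.035,0,0,0],
    [0,0,-0.035,0,0,0],
    [0,0,-0.035,0,0,0],
    [0,0,-0.025,0,0,0],
    [0,0,-0.015,0,0,0],
    [0,0,-0.009,0,0,0],
    [0,0,0,0,0,0],
  ],
)

```text
time_s: 2.8
eef_pos: [0.5757, 0.1551, 0.068]
orientation: [-0.0, 0.606, 0.795, -0.0]
contact_force: [-0.7, 0.1, 0.6]
gripper_width: 0.0564
```

>>> send_rows(
  steps=[
    [0,0,0,0,0,0],
    [0,0,0,0,0,0],
    [0,0,0,0,0,0],
    [0,0,0,0,0,0],
    [0,0,0,0,0,0],
  ],
  claw=1,
)

```text
time_s: 3.3
eef_pos: [0.5762, 0.1546, 0.069]
orientation: [0.0, 0.607, 0.795, 0.0]
contact_force: [0.2, 0.1, -0.2]
gripper_width: 0.0247
```

>>> send_rows(
  steps=[
    [0,0,0,0,0,0],
    [0,0,0,0,0,0],
    [0,0,0,0,0,0],
  ],
)

```text
time_s: 3.6
eef_pos: [0.5762, 0.1547, 0.0688]
orientation: [0.0, 0.607, 0.795, 0.0]
contact_force: [-0.3, -0.4, 2.3]
gripper_width: 0.0203
```

>>> send_rows(
  steps=[
    [0,0,0.02,0,0,0],
    [0,0,0.03,0,0,0],
    [-0.013,0.024,0.02,0,0,0],
    [-0.016,0.03,0,0,0,0],
    [-0.016,0.03,0,0,0,0],
    [-0.016,0.03,0,0,0,0],
    [-0.016,0.03,0,0,0,0],
    [-0.016,0.03,0,0,0,0],
    [-0.016,0.03,0,0,0,0],
    [-0.013,0.024,0,0,0,0],
    [-0.006,0.009,0,0,0,0],
    [0,0,0,0,0,0],
  ],
)

```text
time_s: 4.8
eef_pos: [0.4468, 0.3926, 0.1382]
orientation: [-0.0, 0.605, 0.796, -0.0]
contact_force: [0.5, -1.4, -0.2]
gripper_width: 0.0204
```

```bash
python3 - <<'E'
from h import *
both("b",(60,140,340,300),(100,130,380,420),2)
print(manip.sense()["eef_pos"],proj("side",[.4486,.392,.012]))
E
```

```text
[0.44894165 0.38983118 0.13830881] [[237.62292769 404.39764745]]
```

View pics/bs.png

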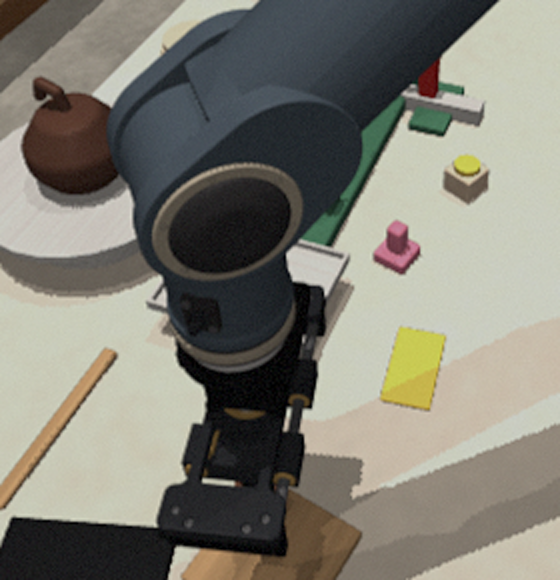

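>>> send_rows(
  steps=[
    [0,0,-0.03,0,0,0],
    [0,0,-0.03,0,0,0],
    [0,0,-0.02,0,0,0],
    [0,0,-0.012,0,0,0],
    [0,0,-0.005,0,0,0],
    [0,0,-0.003,0,0,0],
    [0,0,0,0,0,0],
  ],
)

```text
time_s: 5.6
eef_pos: [0.4491, 0.3915, 0.0396]
orientation: [0.0, 0.607, 0.795, 0.001]
contact_force: [0.3, 0.6, -0.8]
gripper_width: 0.0205
```

>>> send_rows(
  steps=[
    [0,0,0,0,0,0],
    [0,0,0,0,0,0],
    [0,0,0,0,0,0],
    [0,0,0,0,0,0],
  ],
  claw=-0.3,
)

```text
time_s: 6.0
eef_pos: [0.4482, 0.3918, 0.0388]
orientation: [0.0, 0.607, 0.795, 0.0]
contact_force: [0.0, -0.1, -0.4]
gripper_width: 0.0442
```

>>> send_rows(
  steps=[
    [0,0,0.03,0,0,0],
    [0,0,0.04,0,0,0],
    [0,0,0.04,0,0,0],
    [0.003,-0.0305,0,0,0,-2.1],
    [0.003,-0.0305,0,0,0,-2.1],
    [0.003,-0.0305,0,0,0,-2.1],
    [0.003,-0.0305,0,0,0,-2.1],
    [0.003,-0.0305,0,0,0,-2.1],
    [0.003,-0.0305,0,0,0,-2.1],
    [0.003,-0.0305,0,0,0,-2.1],
    [0.003,-0.0305,0,0,0,-2.1],
    [-0.0055,-0.0305,0,0,0,-2.1],
    [-0.0055,-0.0305,0,0,0,-2.1],
    [-0.0055,-0.0305,0,0,0,-2.1],
    [-0.0055,-0.0305,0,0,0,-2.1],
    [-0.0055,-0.0305,0,0,0,-2.1],
    [-0.0055,-0.0305,0,0,0,-2.1],
    [-0.0055,-0.0305,0,0,0,-2.1],
    [-0.0055,-0.0305,0,0,0,-2.1],
    [0,0,0,0,0,0],
  ],
  claw=-0.5,
)

```text
time_s: 8.0
eef_pos: [0.4271, -0.1003, 0.1489]
orientation: [0.001, 0.813, 0.583, -0.0]
contact_force: [-0.3, -0.1, 0.2]
gripper_width: 0.0651
```

```bash
python3 - <<'E'
from h import *
both("c",(60,140,440,300),(160,130,360,420),2)
print(manip.sense()["eef_pos"])
E
```

```text
[ 0.42798567 -0.0966255   0.14871856]
```

View pics/cs.png

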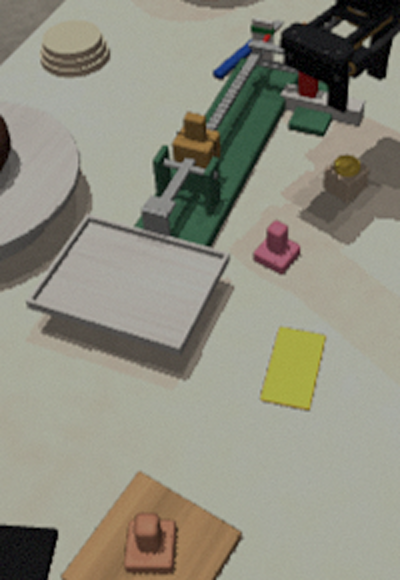

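View pics/ct.png

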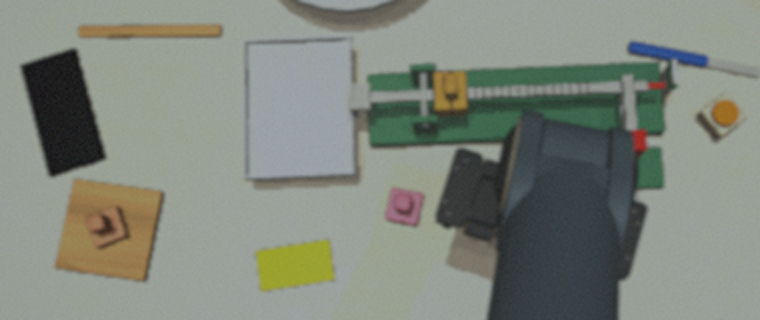

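>>> send_rows(
  steps=[
    [0.001,0.001,-0.03,0,0,0],
    [0,0,-0.03,0,0,0],
    [0,0,-0.03,0,0,0],
    [0,0,-0.025,0,0,0],
    [0,0,-0.015,0,0,0],
    [0,0,-0.008,0,0,0],
    [0,0,0,0,0,0],
    [0,0,0,0,0,0],
  ],
)

```text
time_s: 8.9
eef_pos: [0.4297, -0.0949, 0.011]
orientation: [0.0, 0.81, 0.586, 0.0]
contact_force: [-0.4, 1.7, 0.2]
gripper_width: 0.0653
```

>>> send_rows(
  steps=[
    [0,0,0,0,0,0],
    [0,0,0,0,0,0],
    [0,0,0,0,0,0],
    [0,0,0,0,0,0],
    [0,0,0,0,0,0],
    [0,0,0,0,0,0],
  ],
  claw=1,
)

```text
time_s: 9.5
eef_pos: [0.4292, -0.0954, 0.0109]
orientation: [-0.0, 0.81, 0.586, 0.0]
contact_force: [-0.1, 1.1, 6.8]
gripper_width: 0.0401
```

>>> send_rows(
  steps=[
    [0,0,0.02,0,0,0],
    [0,0,0.03,0,0,0],
    [0,0,0.04,0,0,0],
    [0,0,0.04,0,0,0],
    [0.013,0.028,0.01,0,0,2.1],
    [0.013,0.028,0,0,0,2.1],
    [0.013,0.028,0,0,0,2.1],
    [0.013,0.028,0,0,0,2.1],
    [0.013,0.028,0,0,0,2.1],
    [0.013,0.028,0,0,0,2.1],
    [0.013,0.028,0,0,0,2.1],
    [0.013,0.028,0,0,0,2.1],
    [0.011,0.028,0,0,0,2.1],
    [0,0,0,0,0,0],
    [0,0,0,0,0,0],
  ],
)

```text
time_s: 11.0
eef_pos: [0.5435, 0.1567, 0.1498]
orientation: [-0.0, 0.703, 0.711, -0.001]
contact_force: [0.2, -1.1, -0.5]
gripper_width: 0.0406
```

```bash
python3 - <<'E'
from h import *
both("d",(60,140,440,300),(160,130,360,340),2.8)
print(manip.sense())
E
```

```text
{'time_s': 11.1, 'joint_positions': array([-0.51119391,  0.36794078,  0.2010161 ,  1.88502113, -0.09105082,
        0.89905847,  1.31331047]), 'qvel': array([ 0.0073305 , -0.00851825,  0.00376138,  0.00122495, -0.00270918,
        0.00021363, -0.00039926]), 'effort': array([-6.32937066e-01, -4.12170267e+01,  1.78703886e+00, -2.07544273e+01,
       -1.46734226e-02,  6.82940427e-02, -8.43604339e-04]), 'eef_pos': array([0.54341113, 0.15510294, 0.15005336]), 'orientation': array([-7.55675357e-05,  7.03937643e-01,  7.10261240e-01, -8.71719715e-04]), 'contact_force': array([-0.09859917,  0.63477767, -0.87196407]), 'ft_torque': array([-0.02785633,  0.03039815, -0.01070846]), 'gripper_width': 0.04014809537461137}
```

View pics/ds.png

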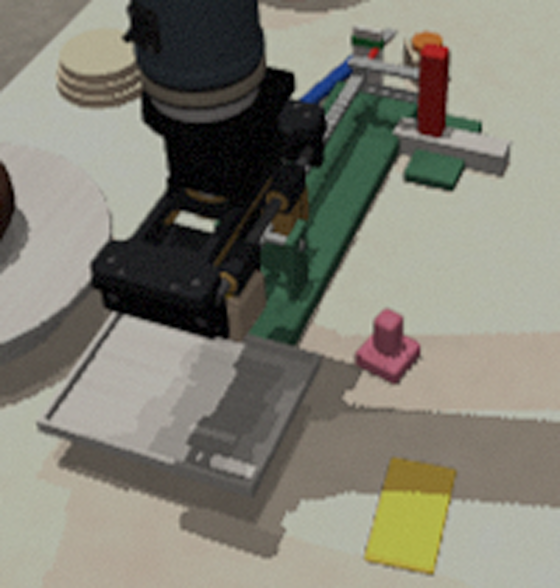

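>>> send_rows(
  steps=[
    [0,0,-0.03,0,0,0],
    [0,0,-0.03,0,0,0],
    [0,0,-0.018,0,0,0],
    [0,0,-0.008,0,0,0],
    [0,0,-0.004,0,0,0],
    [0,0,-0.002,0,0,0],
    [0,0,0,0,0,0],
  ],
)

```text
time_s: 11.8
eef_pos: [0.5445, 0.1565, 0.0593]
orientation: [0.0, 0.703, 0.711, 0.001]
contact_force: [0.5, -0.8, -1.2]
gripper_width: 0.0402
```

>>> send_rows(
  steps=[
    [0,0,0,0,0,0],
    [0,0,0,0,0,0],
    [0,0,0,0,0,0],
    [0,0,0,0,0,0],
    [0,0,0,0,0,0],
  ],
  claw=-0.4,
)

```text
time_s: 12.3
eef_pos: [0.5441, 0.1567, 0.0587]
orientation: [0.0, 0.703, 0.711, 0.0]
contact_force: [-0.2, 0.4, -0.2]
gripper_width: 0.0603
```

>>> send_rows(
  steps=[
    [0,0,0.03,0,0,0],
    [0,0,0.04,0,0,0],
    [0,0,0.04,0,0,0],
    [0,0,0.04,0,0,0],
    [-0.015,-0.03,0.03,0,0,3],
    [-0.015,-0.03,0,0,0,3],
    [-0.015,-0.03,0,0,0,3],
    [-0.01,-0.03,0,0,0,3],
  ],
)

```text
time_s: 13.1
eef_pos: [0.4879, 0.0355, 0.2389]
orientation: [-0.0, 0.624, 0.781, 0.0]
contact_force: [0.5, 0.4, -0.6]
gripper_width: 0.0609
```

```bash
python3 - <<'E'
from h import *
t,s=both("e",(330,130,470,260),(240,110,380,240),5)
t=cv2.imread("pics/et.png");s=cv2.imread("pics/es.png")
E
```

```text
(no output)
```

View pics/et.png

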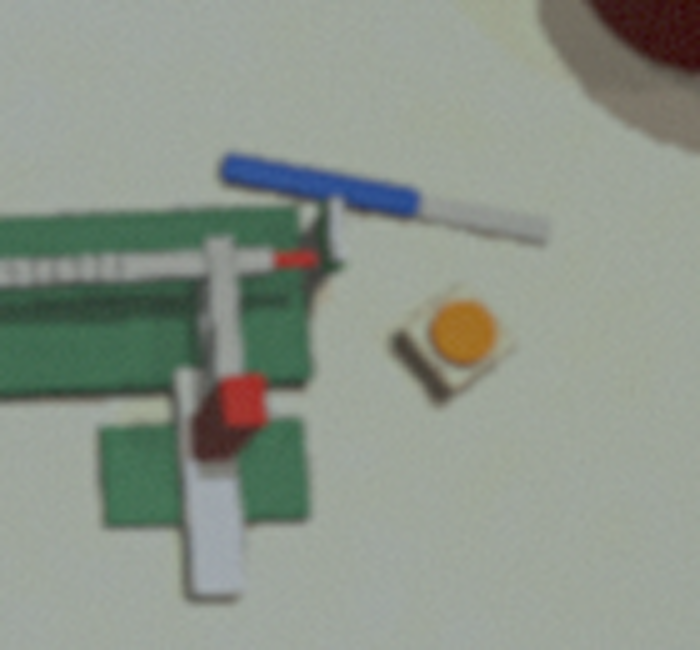

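View pics/es.png

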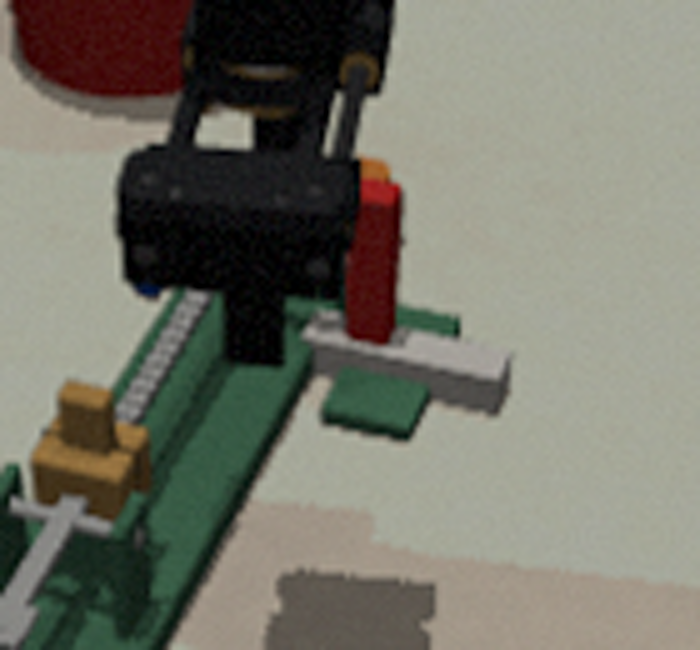

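```bash
python3 - <<'E'
from h import *
f=lambda x,y:(x/5+330,y/5+130)
for n,c,z in[("cap",(464,332),.042),("platetop",(335,200),.09),("platefront",(335,265),.09),("knifeend",(548,232),.005),("knifemid",(420,200),.01),("lk1",(224,380),.12),("lk2",(265,375),.12),("lk3",(267,423),.12),("lk4",(224,426),.12),("supp",(300,420),.0),("supp",(305,520),.0)]+[("jc",c,.034) for c in[(452,290),(390,335),(516,345),(450,388)]]: print(n,onz("top",*f(*c),z).round(4))
E
```

```text
cap [ 0.5659 -0.3466  0.042 ]
platetop [ 0.6188 -0.2782  0.09  ]
platefront [ 0.588 -0.276  0.09 ]
knifeend [ 0.6239 -0.403   0.005 ]
knifemid [ 0.6406 -0.3397  0.01  ]
lk1 [ 0.5292 -0.2162  0.12  ]
lk2 [ 0.531  -0.2344  0.12  ]
lk3 [ 0.5094 -0.2338  0.12  ]
lk4 [ 0.5086 -0.2149  0.12  ]
supp [ 0.5334 -0.2752  0.    ]
supp [ 0.4838 -0.2743  0.    ]
jc [ 0.5885 -0.3448  0.034 ]
jc [ 0.5672 -0.3135  0.034 ]
jc [ 0.5606 -0.3732  0.034 ]
jc [ 0.5405 -0.3401  0.034 ]
```

>>> send_rows(
  steps=[
    [0.007,-0.0345,0,0,0,2.5],
    [0.007,-0.0345,0,0,0,2.5],
    [0.007,-0.0345,0,0,0,2.5],
    [0.007,-0.0345,0,0,0,2.5],
    [0.007,-0.0345,0,0,0,2.5],
    [0.007,-0.0345,0,0,0,2.5],
    [0.007,-0.0345,0,0,0,2.5],
    [0.007,-0.0345,0,0,0,2.5],
    [0.007,-0.0345,0,0,0,2.5],
    [0.007,-0.0345,0,0,0,2.5],
    [0.007,-0.0345,0,0,0,2.5],
    [0,0,0,0,0,0],
    [0,0,0,0,0,0],
  ],
)

```text
time_s: 14.5
eef_pos: [0.5623, -0.3293, 0.2361]
orientation: [-0.003, 0.431, 0.902, -0.001]
contact_force: [1.2, -0.1, 0.4]
gripper_width: 0.0609
```

```bash
python3 - <<'E'
from h import *
both("f",(170,130,470,290),(160,110,360,330),2.6)
q=manip.sense();print(q["eef_pos"],q["orientation"])
E
```

```text
[ 0.56360015 -0.32610641  0.23657483] [-0.00262192  0.42862424  0.90347809 -0.00131367]
```

View pics/fs.png

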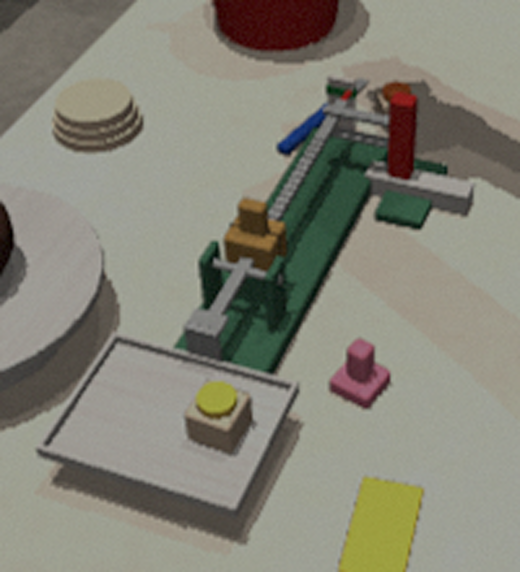

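View pics/ft.png

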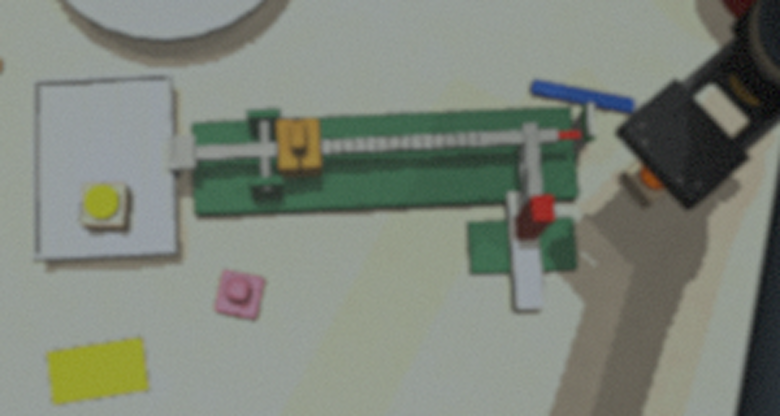

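>>> send_rows(
  steps=[
    [0.001,-0.01,-0.02,0,0,0],
    [0,-0.008,-0.03,0,0,0],
    [0,0,0,0,0,0],
    [0,0,0,0,0,0],
  ],
)

```text
time_s: 15.0
eef_pos: [0.5651, -0.3432, 0.187]
orientation: [-0.003, 0.428, 0.904, -0.002]
contact_force: [-0.2, -0.7, 0.4]
gripper_width: 0.0606
```

```bash
python3 - <<'E'
from h import *
q=manip.sense();print(q["eef_pos"],q["orientation"],q["joint_positions"])
E
```

```text
[ 0.56513069 -0.34321124  0.18699892] [-0.00275623  0.42768964  0.90392005 -0.00158401] [ 0.61300662  0.4860568  -0.18876535  1.59619421  0.10348017  1.07447967
  2.65348392]
```

>>> send_rows(
  steps=[
    [0,0,0.01,0,0,-8.5],
    [0,0,0,0,0,-8.5],
    [0,0,0,0,0,-8.5],
    [0,0,0,0,0,-8.5],
    [0,0,0,0,0,-8.5],
    [0,0,0,0,0,-8.5],
    [0,0,0,0,0,-8.5],
    [0,0,0,0,0,-8.5],
    [0,0,0,0,0,-8.5],
    [0,0,0,0,0,-8.5],
    [0,0,0,0,0,-8.5],
    [0,0,0,0,0,-8.5],
    [0,0,0,0,0,-8.5],
    [0,0,0,0,0,-8.5],
    [0,0,0,0,0,-8.5],
    [0,0,0,0,0,-8.5],
    [0,0,0,0,0,-8.5],
    [0,0,0,0,0,-8.5],
    [0,0,0,0,0,-8.5],
    [0,0,0,0,0,-8.5],
  ],
)

```text
time_s: 17.0
eef_pos: [0.5663, -0.3438, 0.1995]
orientation: [-0.002, 0.937, -0.35, 0.004]
contact_force: [0.1, -0.0, -0.3]
gripper_width: 0.0606
```

>>> send_rows(
  steps=[
    [0,0,0,0,0,-6],
    [0,0,0,0,0,0],
    [0,0,0,0,0,0],
  ],
)

```text
time_s: 17.3
eef_pos: [0.5656, -0.3444, 0.1984]
orientation: [-0.002, 0.919, -0.395, 0.003]
contact_force: [0.6, 1.0, -0.9]
gripper_width: 0.0612
```

```bash
python3 - <<'E'
from h import *
q=manip.sense();print(q["eef_pos"],q["orientation"],q["joint_positions"]); M=R.from_quat(q["orientation"],scalar_first=True).as_matrix();print(M.round(4),np.degrees(np.arctan2(M[1,0],M[0,0])))
both("g",(170,130,470,290),(260,110,360,200),4)
E
```

```text
[ 0.56561913 -0.34436628  0.19839147] [-0.0017989   0.91860985 -0.39514783  0.00329989] [ 0.1397583   0.49520031  0.49764948  1.62194247 -0.26475253  1.0853132
 -0.10235011]
[[ 6.877e-01 -7.260e-01  7.500e-03]
 [-7.260e-01 -6.877e-01  7.000e-04]
 [ 4.600e-03 -5.900e-03 -1.000e+00]] -46.55152316767535
```

View pics/gs.png

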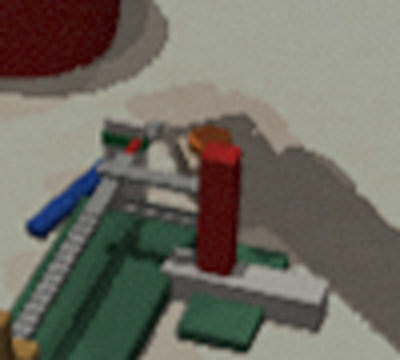

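>>> send_rows(
  steps=[
    [-0.001,0,0,0,0.4,-3],
    [0,0,-0.04,0,0,0],
    [0,0,-0.04,0,0,0],
    [0,0,-0.03,0,0,0],
    [0,0,-0.02,0,0,0],
    [0,0,-0.02,0,0,0],
    [0,0,0,0,0,0],
  ],
)

```text
time_s: 18.1
eef_pos: [0.5617, -0.3443, 0.0442]
orientation: [-0.001, 0.907, -0.421, -0.004]
contact_force: [-1.3, -0.6, -1.2]
gripper_width: 0.0611
```

```bash
python3 - <<'E'
from h import *
q=manip.sense();print(q["eef_pos"],q["orientation"],q["joint_positions"])
both("i",(300,130,460,260),(240,90,380,200),5)
E
```

```text
[ 0.561702   -0.34425176  0.04420661] [-5.02083514e-04  9.07187921e-01 -4.20708534e-01 -3.76224338e-03] [ 0.18642884  0.66658573  0.43589873  1.7357389  -0.36267533  0.82779964
 -0.07777673]
```

View pics/it.png

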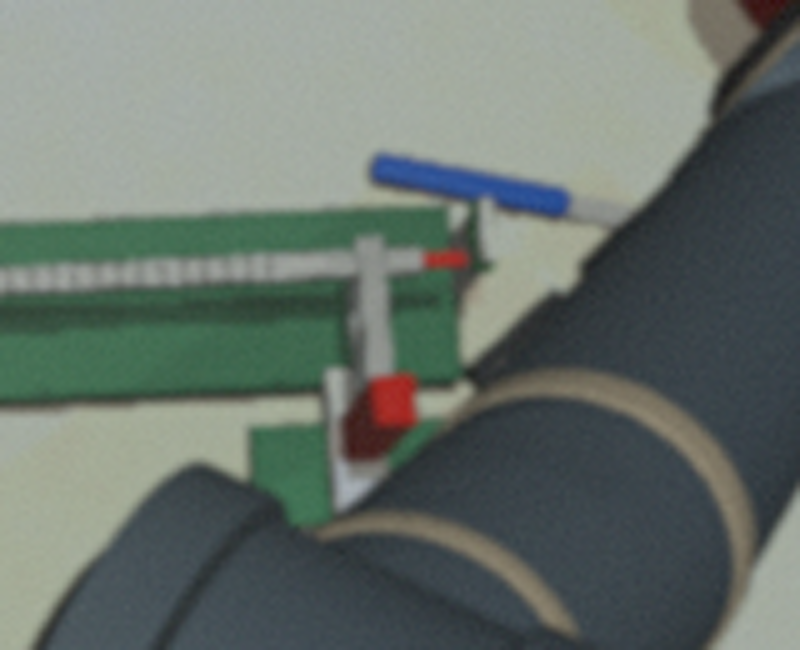

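View pics/is.png

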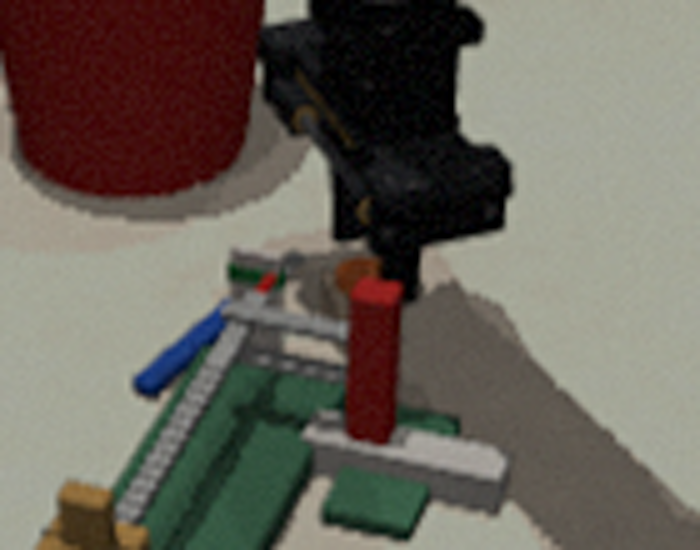

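>>> send_rows(
  steps=[
    [0.003,0,-0.01,0,-0.3,0],
    [0,0,-0.012,0,0,0],
    [0,0,-0.01,0,0,0],
    [0,0,0,0,0,0],
    [0,0,0,0,0,0],
  ],
)

```text
time_s: 18.7
eef_pos: [0.566, -0.3456, 0.0145]
orientation: [-0.001, 0.907, -0.421, 0.001]
contact_force: [-0.5, 0.5, 0.7]
gripper_width: 0.061
```

>>> send_rows(
  steps=[
    [0,0,0,0,0,0],
    [0,0,0,0,0,0],
    [0,0,0,0,0,0],
    [0,0,0,0,0,0],
    [0,0,0,0,0,0],
    [0,0,0,0,0,0],
  ],
  claw=1,
)

```text
time_s: 19.3
eef_pos: [0.5666, -0.3459, 0.0153]
orientation: [-0.001, 0.907, -0.421, 0.002]
contact_force: [1.0, -0.5, 2.0]
gripper_width: 0.0403
```

>>> send_rows(
  steps=[
    [0,0,0.02,0,0,0],
    [0,0,0.04,0,0,0],
    [0,0,0.045,0,0,0],
    [0,0,0.045,0,0,0],
    [0,0,0.045,0,0,0],
    [0,0,0,0,0,0],
    [0,0,0,0,0,0],
  ],
)

```text
time_s: 20.0
eef_pos: [0.5663, -0.3456, 0.2106]
orientation: [-0.001, 0.907, -0.421, 0.002]
contact_force: [0.2, 0.1, -1.1]
gripper_width: 0.0404
```

>>> send_rows(
  steps=[
    [0.003,0.028,0,0,0,-2.2],
    [0.003,0.028,0,0,0,-2.2],
    [0.003,0.028,0,0,0,-2.2],
    [0.003,0.028,0,0,0,-2.2],
    [0.003,0.028,0,0,0,-2.2],
    [0.003,0.028,0,0,0,-2.2],
    [0.003,0.028,0,0,0,-2.2],
    [0.003,0.028,0,0,0,-2.2],
    [0.003,0.028,0,0,0,-2.2],
    [0.003,0.028,0,0,0,-2.2],
    [0.003,0.028,0,0,0,-2.2],
    [0.003,0.028,0,0,0,-2.2],
    [0.003,0.028,0,0,0,-2.2],
    [0.003,0.028,0,0,0,-2.2],
    [0.003,0.028,0,0,0,-2.2],
    [0.003,0.028,0,0,0,-2.2],
    [0.003,0.028,0,0,0,-2.2],
    [0.003,0.026,0,0,0,-2.2],
    [0,0,0,0,0,0],
    [0,0,0,0,0,0],
  ],
)

```text
time_s: 22.0
eef_pos: [0.6189, 0.1566, 0.2075]
orientation: [0.002, 0.711, -0.703, 0.001]
contact_force: [-0.4, -0.7, -1.0]
gripper_width: 0.0403
```

```bash
cat >> h.py <<'E'
def st():
    q=manip.sense();M=R.from_quat(q["orientation"],scalar_first=True).as_matrix()
    print(round(q["time_s"],2),q["eef_pos"].round(4),"jaw",np.degrees(np.arctan2(M[1,0],M[0,0])).round(1),"z",M[:,2].round(4),"J",q["joint_positions"].round(2),"F",q["contact_force"].round(1),"w",q["gripper_width"].round(4))
E
python3 - <<'E'
from h import *
st()
both("j",(150,120,430,300),(160,130,360,340))
E
```

```text
Traceback (most recent call last):
  File "h.py", line 35, in st
    print(round(q["time_s"],2),q["eef_pos"].round(4),"jaw",np.degrees(np.arctan2(M[1,0],M[0,0])).round(1),"z",M[:,2].round(4),"J",q["joint_positions"].round(2),"F",q["contact_force"].round(1),"w",q["gripper_width"].round(4))
                                                                                                                                                                                                    ^^^^^^^^^^^^^^^^^^^^^^^^
AttributeError: 'float' object has no attribute 'round'
```

```bash
sed -i 's/q\["gripper_width"\].round(4)/round(float(q["gripper_width"]),4)/' h.py
python3 - <<'E'
from h import *
st()
both("j",(150,120,430,300),(160,130,360,340))
E
```

```text
22.0 [0.6189 0.1566 0.2075] jaw -89.3 z [-8.0e-04 -3.5e-03 -1.0e+00] J [-0.73  0.47  0.59  1.67 -0.28  1.09 -1.62] F [-0.4 -0.7 -1. ] w 0.0403
```

View pics/js.png

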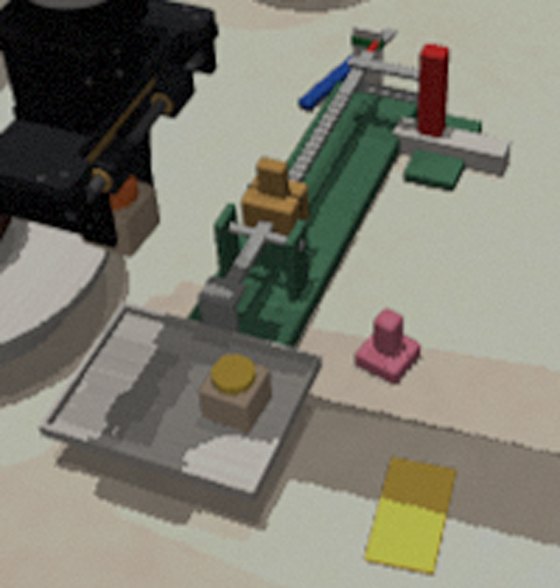

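>>> send_rows(
  steps=[
    [0,0,-0.03,0,0,0],
    [0,0,-0.03,0,0,0],
    [0,0,-0.03,0,0,0],
    [0,0,-0.025,0,0,0],
    [0,0,-0.015,0,0,0],
    [0,0,-0.009,0,0,0],
    [0,0,-0.005,0,0,0],
    [0,0,0,0,0,0],
  ],
)

```text
time_s: 22.9
eef_pos: [0.6206, 0.1561, 0.0661]
orientation: [-0.001, 0.711, -0.704, 0.002]
contact_force: [0.3, 0.1, -1.3]
gripper_width: 0.0402
```

>>> send_rows(
  steps=[
    [0,0,0,0,0,0],
    [0,0,0,0,0,0],
    [0,0,0,0,0,0],
    [0,0,0,0,0,0],
    [0,0,0,0,0,0],
  ],
  claw=-0.4,
)

```text
time_s: 23.4
eef_pos: [0.6204, 0.1565, 0.0662]
orientation: [-0.001, 0.711, -0.703, 0.002]
contact_force: [0.7, 0.6, 0.1]
gripper_width: 0.0605
```

>>> send_rows(
  steps=[
    [0,0,0.03,0,0,0],
    [0,0,0.04,0,0,0],
    [0,0,0.04,0,0,0],
    [0,0,0.04,0,0,0],
    [-0.015,-0.035,0,0,0,0],
    [-0.015,-0.035,0,0,0,0],
    [-0.015,-0.035,0,0,0,0],
    [-0.015,-0.035,0,0,0,0],
    [-0.015,-0.035,0,0,0,0],
    [-0.01,-0.035,0,0,0,0],
    [-0.01,-0.035,0,0,0,0],
    [0,0,0,0,0,0],
  ],
)

```text
time_s: 24.6
eef_pos: [0.5233, -0.0947, 0.2166]
orientation: [-0.0, 0.707, -0.707, 0.002]
contact_force: [-0.2, -0.2, -0.8]
gripper_width: 0.061
```

```bash

python3 - <<'E'
from h import *
st()
both("k",(150,120,430,300),(160,130,360,340))
E
```

```text
24.6 [ 0.5233 -0.0947  0.2166] jaw -90.0 z [ 0.0038 -0.0031 -1.    ] J [-0.47  0.27  0.7   1.91 -0.2   1.02 -1.26] F [-0.2 -0.2 -0.8] w 0.061
```

View pics/ks.png

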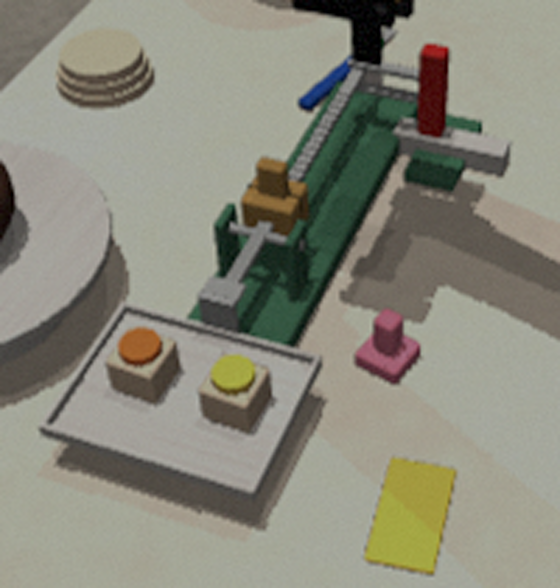

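View pics/kt.png

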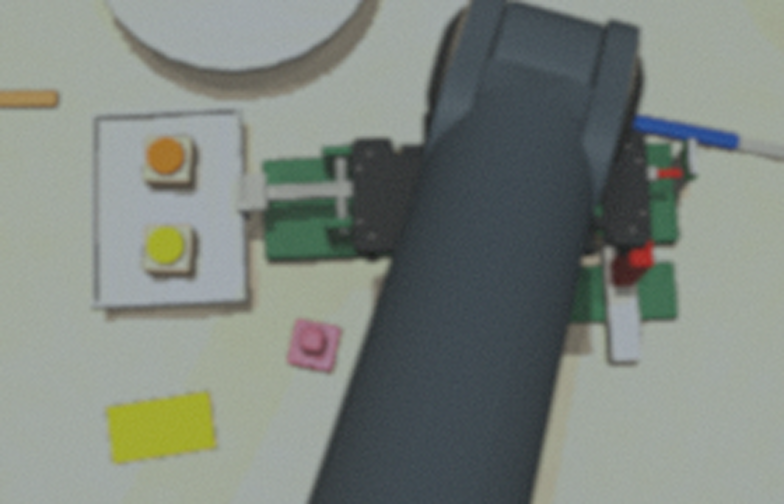

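>>> send_rows(
  steps=[
    [-0.001,-0.033,0,0,0,1],
    [-0.001,-0.033,0,0,0,0],
    [-0.001,-0.032,0,0,0,0],
    [0,-0.032,0,0,0,0],
    [0,0,-0.03,0,0,0],
    [0,0,-0.03,0,0,0],
    [0,0,-0.02,0,0,0],
    [0,0,0,0,0,0],
    [0,0,0,0,0,0],
  ],
)

```text
time_s: 25.6
eef_pos: [0.5231, -0.2178, 0.136]
orientation: [-0.001, 0.717, -0.697, 0.002]
contact_force: [-0.7, -0.2, 0.9]
gripper_width: 0.0608
```

```bash

python3 - <<'E'
from h import *
st()
both("l",(300,120,450,280),(250,100,370,220),4)
E
```

```text
25.6 [ 0.5231 -0.2178  0.136 ] jaw -88.3 z [ 0.0032 -0.0014 -1.    ] J [-0.18  0.44  0.66  1.92 -0.35  0.89 -0.89] F [-0.7 -0.2  0.9] w 0.0608
```

View pics/ls.png

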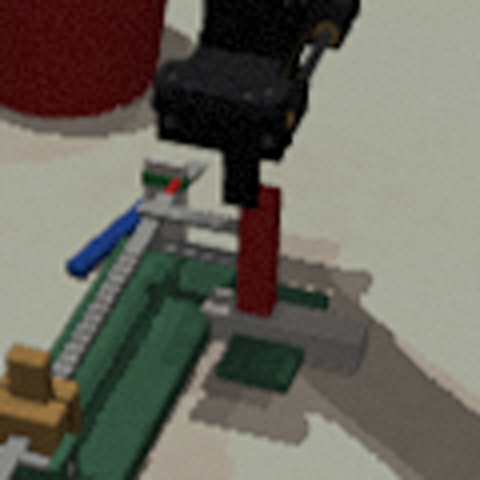

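View pics/lt.png

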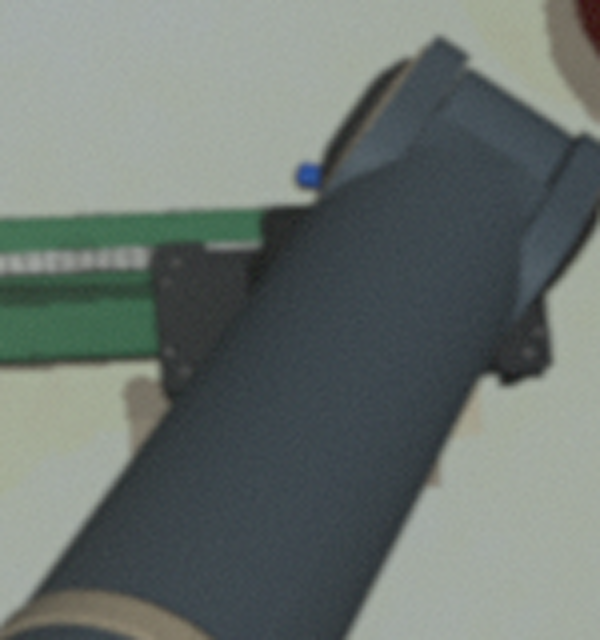

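>>> send_rows(
  steps=[
    [-0.003,-0.007,0,0,0,0],
    [0,0,-0.02,0,0,0],
    [0,0,-0.015,0,0,0],
    [0,0,-0.009,0,0,0],
    [0,0,0,0,0,0],
    [0,0,0,0,0,0],
  ],
)

```text
time_s: 26.3
eef_pos: [0.5194, -0.2259, 0.092]
orientation: [-0.001, 0.717, -0.697, 0.002]
contact_force: [-0.2, 0.0, 0.2]
gripper_width: 0.0613
```

>>> send_rows(
  steps=[
    [0,0,0,0,0,0],
    [0,0,0,0,0,0],
    [0,0,0,0,0,0],
    [0,0,0,0,0,0],
    [0,0,0,0,0,0],
    [0,0,0,0,0,0],
    [0,0,0,0,0,0],
    [0,0,0,0,0,0],
  ],
  claw=1,
)

```text
time_s: 27.1
eef_pos: [0.5192, -0.2247, 0.0919]
orientation: [-0.001, 0.717, -0.697, 0.001]
contact_force: [-0.0, 4.1, 3.4]
gripper_width: 0.0197
```

>>> send_rows(
  steps=[
    [-0.006,0,0,0,0,0],
    [-0.008,0,0,0,0,0],
    [-0.008,0,0,0,0,0],
    [-0.008,0,0,0,0,0],
    [-0.006,0,0,0,0,0],
    [-0.005,-0.001,0,0,0,0],
    [0,0,0,0,0,0],
    [0,0,0,0,0,0],
  ],
)

```text
time_s: 27.9
eef_pos: [0.4792, -0.2255, 0.0919]
orientation: [-0.002, 0.717, -0.697, 0.002]
contact_force: [4.8, 6.1, 0.3]
gripper_width: 0.0195
```

>>> send_rows(
  steps=[
    [-0.002,0,0,0,0,0],
    [0,0,0,0,0,0],
  ],
)

```text
time_s: 28.1
eef_pos: [0.479, -0.2255, 0.0919]
orientation: [-0.002, 0.717, -0.697, 0.004]
contact_force: [8.9, 5.6, -4.8]
gripper_width: 0.0199
```

>>> send_rows(
  steps=[
    [0.002,0,0,0,0,0],
    [0,0,0,0,0,0],
    [0,0,0,0,0,0],
    [0,0,0,0,0,0],
  ],
  claw=-0.3,
)

```text
time_s: 28.5
eef_pos: [0.4774, -0.2277, 0.0918]
orientation: [-0.0, 0.716, -0.698, 0.002]
contact_force: [-0.0, -0.2, -0.2]
gripper_width: 0.0443
```

```bash

python3 - <<'E'
from h import *
st()
both("m",(150,120,430,300),(160,130,360,340))
E
```

```text
28.5 [ 0.4774 -0.2277  0.0918] jaw -88.5 z [ 0.0027 -0.0024 -1.    ] J [-0.13  0.45  0.64  2.04 -0.38  0.77 -0.81] F [-0.  -0.2 -0.2] w 0.0443
```

View pics/ms.png

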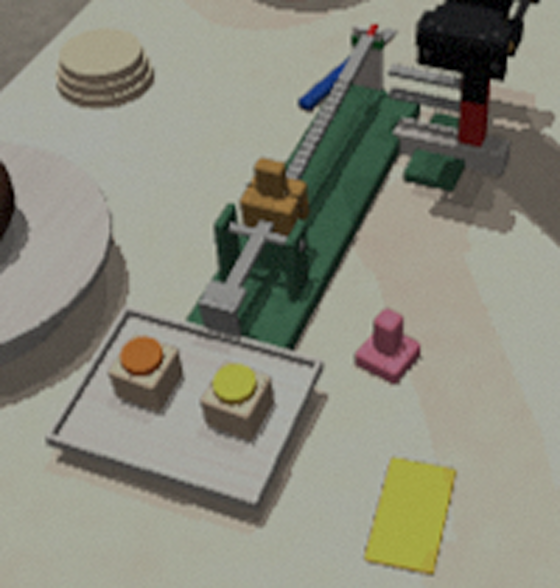

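View pics/mt.png

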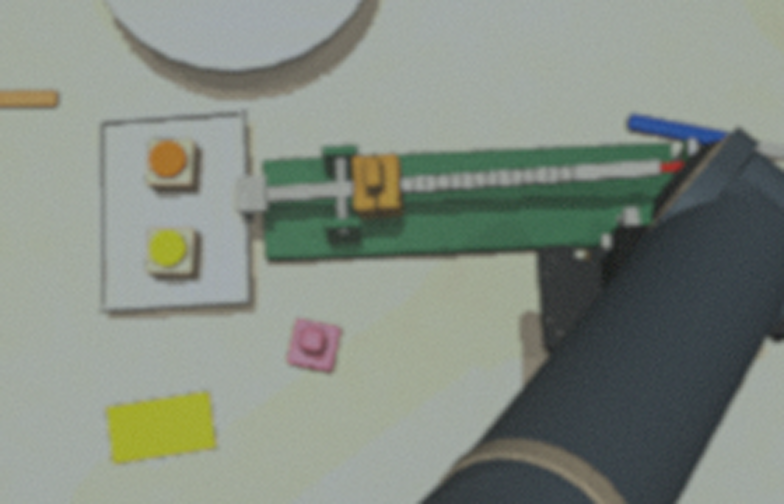

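>>> send_rows(
  steps=[
    [0,0,0.03,0,0,0],
    [0,0,0.045,0,0,0],
    [0,0,0.045,0,0,0],
    [0.014,0.026,0,0,0,0],
    [0.014,0.026,0,0,0,0],
    [0.014,0.026,0,0,0,0],
    [0.014,0.026,0,0,0,0],
    [0.014,0.026,0,0,0,0],
    [0.014,0.026,0,0,0,0],
    [0.014,0.026,0,0,0,0],
    [0.014,0.026,0,0,0,0],
    [0,0,0,0,0,0],
    [0,0,0,0,0,0],
  ],
  claw=0.1,
)

```text
time_s: 29.9
eef_pos: [0.5901, -0.0186, 0.2115]
orientation: [-0.0, 0.717, -0.697, 0.002]
contact_force: [0.9, -0.1, 0.3]
gripper_width: 0.0392
```

```bash

python3 - <<'E'
from h import *
st()
both("n",(240,120,430,260),(210,100,360,260),4)
E
```

```text
29.9 [ 0.5901 -0.0186  0.2115] jaw -88.4 z [ 0.0025 -0.0023 -1.    ] J [-0.54  0.39  0.66  1.79 -0.26  1.06 -1.33] F [ 0.9 -0.1  0.3] w 0.0392
```

View pics/ns.png

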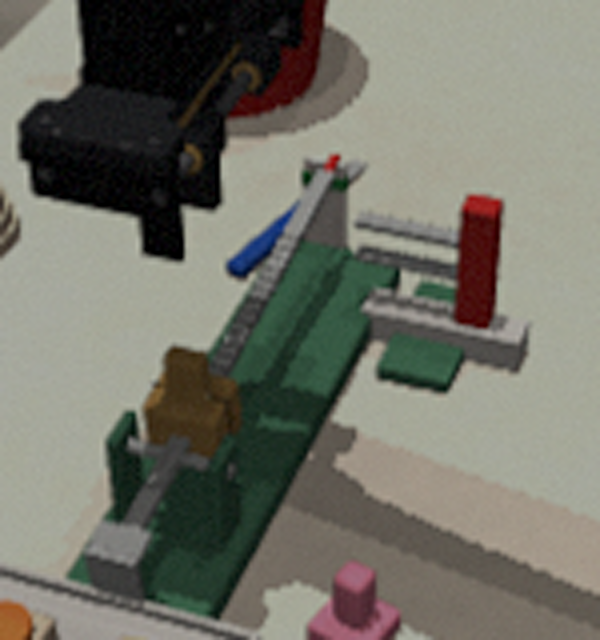

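View pics/nt.png

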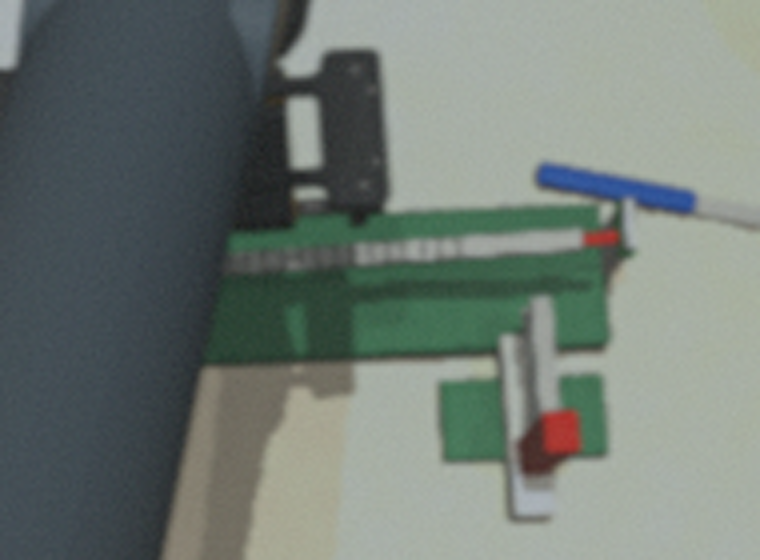

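>>> send_rows(
  steps=[
    [-0.001,0.004,-0.03,0,0,0],
    [0,0,-0.03,0,0,0],
    [0,0,-0.02,0,0,0],
    [0,0,-0.012,0,0,0],
    [0,0,-0.006,0,0,0],
    [0,0,0,0,0,0],
    [0,0,0,0,0,0],
  ],
)

```text
time_s: 30.7
eef_pos: [0.59, -0.0151, 0.1149]
orientation: [-0.001, 0.717, -0.697, 0.002]
contact_force: [-0.3, 0.3, -0.1]
gripper_width: 0.0391
```

```bash

python3 - <<'E'
from h import *
st()
both("o",(240,120,430,260),(210,100,360,260),4)
E
```

```text
30.7 [ 0.59   -0.0151  0.1149] jaw -88.5 z [ 0.0051 -0.0013 -1.    ] J [-0.49  0.5   0.6   1.88 -0.36  0.87 -1.26] F [-0.3  0.3 -0.1] w 0.0391
```

View pics/os.png

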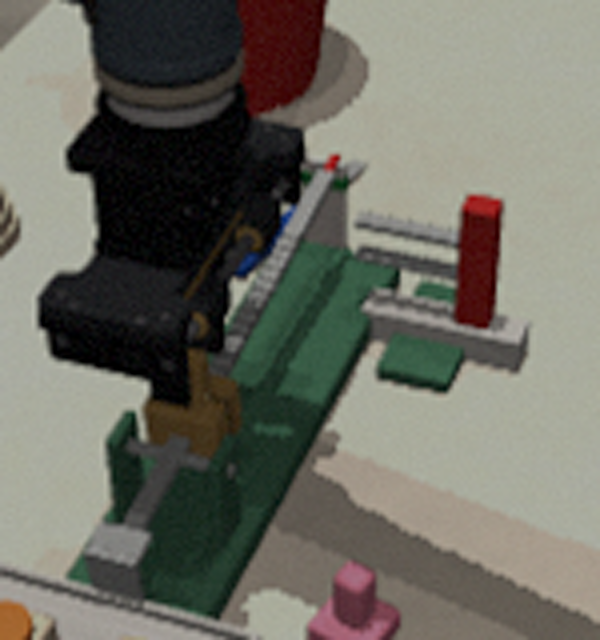

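>>> send_rows(
  steps=[
    [-0.002,-0.005,0,0,0,0],
    [0,-0.005,0,0,0,0],
    [0,-0.005,0,0,0,0],
    [0,-0.005,0,0,0,0],
    [0,-0.005,0,0,0,0],
    [0.001,-0.005,0,0,0,0],
    [0,-0.005,0,0,0,0],
    [0,-0.005,0,0,0,0],
    [0,-0.003,0,0,0,0],
    [0,-0.002,0,0,0,0],
    [0,0,0,0,0,0],
  ],
)

```text
time_s: 31.9
eef_pos: [0.5882, -0.0603, 0.1138]
orientation: [-0.0, 0.717, -0.697, 0.002]
contact_force: [0.4, 0.5, 0.2]
gripper_width: 0.0393
```

>>> send_rows(
  steps=[
    [0,0.006,0,0,0,0],
    [0,0.002,0,0,0,0],
    [0,0,0,0,0,0],
    [0,0,0,0,0,0],
    [0,0,0,0,0,0],
    [0,0,0,0,0,0],
    [0,0,0,0,0,0],
    [0,0,0,0,0,0],
    [0,0,0,0,0,0],
    [0,0,0,0,0,0],
  ],
)

```text
time_s: 32.9
eef_pos: [0.5883, -0.0517, 0.1139]
orientation: [-0.001, 0.717, -0.697, 0.002]
contact_force: [0.3, -0.4, -0.6]
gripper_width: 0.0392
```

```bash

python3 - <<'E'
from h import *
st()
both("p",(240,120,430,260),(210,100,360,260),4)
E
```

```text
32.9 [ 0.5883 -0.0517  0.1139] jaw -88.4 z [ 0.0033 -0.0014 -1.    ] J [-0.43  0.5   0.6   1.88 -0.36  0.87 -1.2 ] F [ 0.3 -0.4 -0.6] w 0.0392
```

View pics/ps.png

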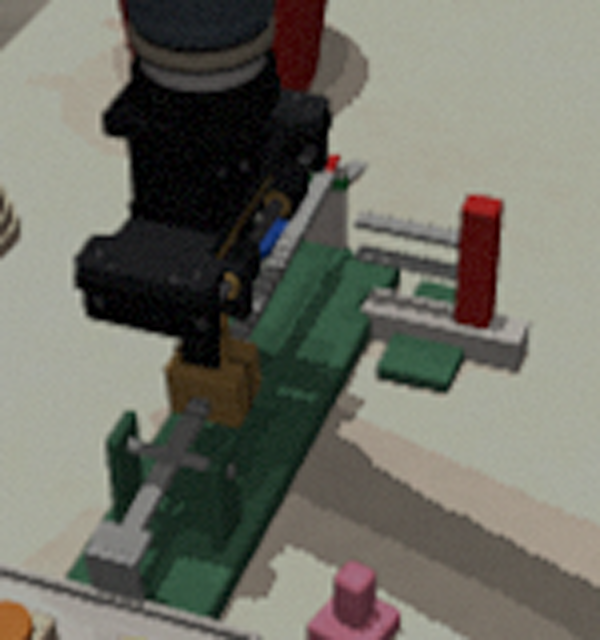

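View pics/pt.png

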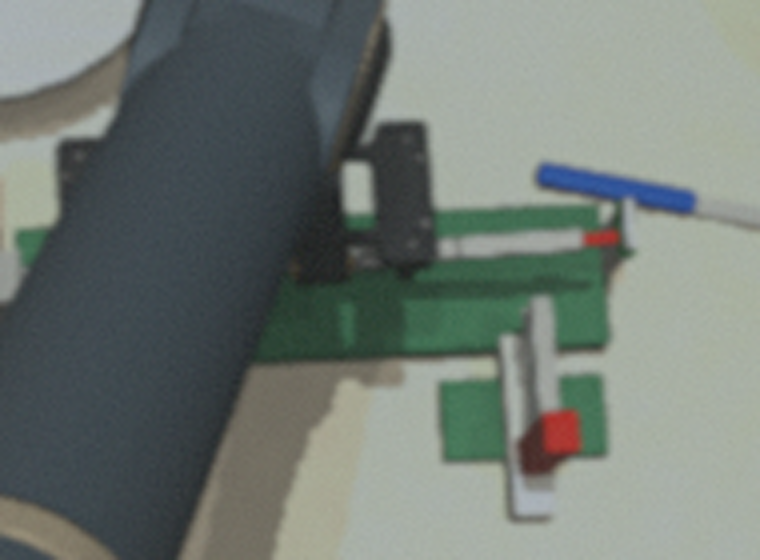

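```bash
cat >> h.py <<'E'
def tip(n,im,box):
    x0,y0,x1,y1=box;c=im[y0:y1,x0:x1].astype(float)
    w=np.clip(c[...,2]-1.3*np.maximum(c[...,1],c[...,0])-12,0,None)
    yy,xx=np.mgrid[y0:y1,x0:x1]
    return (w*xx).sum()/w.sum(),(w*yy).sum()/w.sum(),w.sum()
TB=(378,170,400,192);SB=(284,132,304,154)
def tips(k=2):
    a=[];b=[]
    for i in range(k):
        a.append(tip("top",snap("top"),TB));b.append(tip("side",snap("side"),SB))
    return np.mean(a,0),np.mean(b,0)
E
python3 - <<'E'
from h import *
for a,b in(("top0","side0"),):
    print("start",tip("top",cv2.imread(f"pics/{a}.png"),TB),tip("side",cv2.imread(f"pics/{b}.png"),SB))
A=tips();print("now",A, tri(A[1][:2],A[0][:2]))
# expected shift for 28mm drop
p=np.array([.595,-.268,.103]);q=np.array([.595,-.2685,.075])
for n in("top","side"): d=proj(n,[p,q]);print(n,d, d[1]-d[0])
st()
E
```

```text
start (np.float64(388.9380875202593), np.float64(181.3686655861696), np.float64(925.5)) (np.float64(292.79019116264493), np.float64(146.1888122845503), np.float64(638.1999999999999))
now (array([ 390.09520943,  179.08400758, 1365.35      ]), array([292.57183801, 140.20929611, 786.15      ])) [ 0.59489366 -0.25813547  0.10170702]
top [[394.52820099 178.61723755]
 [392.09485427 181.81109704]] [-2.43334672  3.1938595 ]
side [[293.97517519 137.88292717]
 [293.99983743 146.53580957]] [0.02466224 8.6528824 ]
33.2 [ 0.5883 -0.0517  0.1139] jaw -88.4 z [ 0.0033 -0.0014 -1.    ] J [-0.43  0.5   0.6   1.88 -0.36  0.87 -1.2 ] F [-0.5 -0.7  0.7] w 0.039
```

>>> send_rows(
  steps=[
    [0,-0.005,0,0,0,0],
    [0,-0.004,0,0,0,0],
    [0,-0.003,0,0,0,0],
    [0,-0.003,0,0,0,0],
    [0,0,0,0,0,0],
    [0,0,0,0,0,0],
    [0,0.005,0,0,0,0],
    [0,0.003,0,0,0,0],
    [0,0,0,0,0,0],
    [0,0,0,0,0,0],
    [0,0,0,0,0,0],
    [0,0,0,0,0,0],
    [0,0,0,0,0,0],
    [0,0,0,0,0,0],
    [0,0,0,0,0,0],
    [0,0,0,0,0,0],
    [0,0,0,0,0,0],
  ],
)

```text
time_s: 34.9
eef_pos: [0.5883, -0.0587, 0.1139]
orientation: [-0.001, 0.717, -0.697, 0.002]
contact_force: [-0.9, 0.0, 0.4]
gripper_width: 0.0391
```

```bash
python3 - <<'E'
from h import *
A=tips();print("now",A,"tilt",(148.86-A[1][1])/86.5);st()
E
```

```text
now (array([ 389.60805233,  180.17957968, 1278.75      ]), array([292.68043068, 142.99844389, 748.65      ])) tilt 0.06776365450516117
35.1 [ 0.5883 -0.0586  0.1139] jaw -88.4 z [ 0.0033 -0.0013 -1.    ] J [-0.41  0.5   0.6   1.88 -0.36  0.87 -1.18] F [ 0.2 -1.1 -0.1] w 0.0393
```

>>> send_rows(
  steps=[
    [0,-0.005,0,0,0,0],
    [0,-0.004,0,0,0,0],
    [0,-0.003,0,0,0,0],
    [0,-0.003,0,0,0,0],
    [0,-0.003,0,0,0,0],
    [0,-0.002,0,0,0,0],
    [0,-0.001,0,0,0,0],
    [0,0,0,0,0,0],
    [0,0.005,0,0,0,0],
    [0,0.003,0,0,0,0],
    [0,0,0,0,0,0],
    [0,0,0,0,0,0],
    [0,0,0,0,0,0],
    [0,0,0,0,0,0],
    [0,0,0,0,0,0],
    [0,0,0,0,0,0],
    [0,0,0,0,0,0],
    [0,0,0,0,0,0],
    [0,0,0,0,0,0],
  ],
)

```text
time_s: 37.0
eef_pos: [0.5883, -0.0717, 0.1139]
orientation: [-0.001, 0.717, -0.697, 0.002]
contact_force: [-0.1, 0.9, 0.6]
gripper_width: 0.0388
```

```bash
python3 - <<'E'
from h import *
A=tips();print("now",A,"tilt",(148.86-A[1][1])/86.5);st()
E
```

```text
now (array([ 388.4098237 ,  182.08409963, 1176.        ]), array([292.88017701, 147.82933843, 734.2       ])) tilt 0.011915162651284766
37.2 [ 0.5883 -0.0716  0.1139] jaw -88.4 z [ 0.0033 -0.0013 -1.    ] J [-0.39  0.5   0.6   1.87 -0.36  0.87 -1.16] F [0.4 0.1 0.4] w 0.0391
```

>>> send_rows(
  steps=[
    [0,-0.005,0,0,0,0],
    [0,-0.0027,0,0,0,0],
    [0,-0.001,0,0,0,0],
    [0,-0.001,0,0,0,0],
    [0,-0.001,0,0,0,0],
    [0,0,0,0,0,0],
    [0,0,0,0,0,0],
    [0,0.005,0,0,0,0],
    [0,0.004,0,0,0,0],
    [0,0,0,0,0,0],
    [0,0,0,0,0,0],
    [0,0,0,0,0,0],
    [0,0,0,0,0,0],
    [0,0,0,0,0,0],
    [0,0,0,0,0,0],
    [0,0,0,0,0,0],
    [0,0,0,0,0,0],
    [0,0,0,0,0,0],
  ],
)

```text
time_s: 39.0
eef_pos: [0.5883, -0.0734, 0.1139]
orientation: [-0.001, 0.717, -0.697, 0.002]
contact_force: [-0.1, -0.5, 0.8]
gripper_width: 0.0391
```

```bash
python3 - <<'E'
from h import *
A=tips();print("now",A,"tilt",(148.86-A[1][1])/86.5);st()
s=snap("side");crop(s,270,120,330,170,10,"q")
E
```

```text
now (array([ 388.25098507,  182.32871291, 1228.6       ]), array([292.84818216, 148.69082895, 756.65      ])) tilt 0.0019557346303933675
39.2 [ 0.5883 -0.0733  0.1139] jaw -88.4 z [ 0.0033 -0.0013 -1.    ] J [-0.39  0.5   0.6   1.87 -0.36  0.87 -1.16] F [-0.2 -0.3  0.1] w 0.0391
```

View pics/q.png

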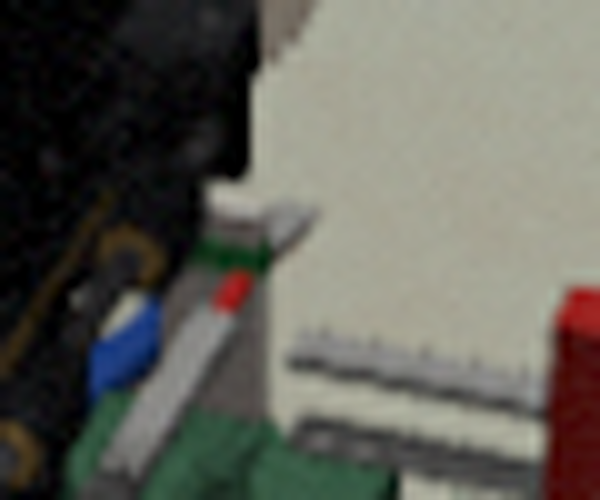

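```bash
python3 - <<'E'
from h import *
A=tips();t=tri(A[1][:2],A[0][:2]);print(A,t)
T=snap("top");S=snap("side")
def green(im,box):
    h=cv2.cvtColor(im,cv2.COLOR_BGR2HSV)[box[1]:box[3],box[0]:box[2]];m=cv2.inRange(h,(55,90,25),(95,255,120));ys,xs=np.nonzero(m);return xs.mean()+box[0],ys.mean()+box[1],len(xs)
print(green(S,(289,142,298,149)))
# expected band centre ends (plate face y~-.277, x .588..618) z .07-.08
print(proj("side",[[.588,-.277,.07],[.588,-.277,.08],[.618,-.277,.07],[.618,-.277,.08],[.593,-.2725,.075]]))
crop(T,370,165,405,195,16,"r")
E
```

```text
(array([ 388.2099965 ,  182.32589488, 1225.7       ]), array([292.85015702, 148.68995456, 762.8       ])) [ 0.59466619 -0.25965359  0.07369457]
(np.float64(292.375), np.float64(145.125), 16)
[[297.49537676 146.90872836]
 [297.52961487 143.83617076]
 [287.22806164 144.72480353]
 [287.20445678 141.66185641]
 [295.2082533  145.89446851]]
```

View pics/r.png

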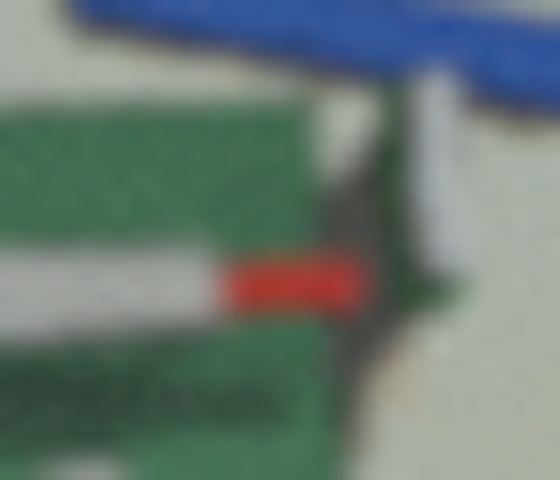

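>>> send_rows(
  steps=[
    [0,0,0.01,0,0,0],
    [0,0,0.03,0,0,0],
    [0,0,0.04,0,0,0],
    [-0.018,-0.0255,0.015,0,0,0],
    [-0.018,-0.0255,0,0,0,0],
    [-0.018,-0.0255,0,0,0,0],
    [-0.018,-0.0255,0,0,0,0],
    [-0.018,-0.0255,0,0,0,0],
    [-0.018,-0.0255,0,0,0,0],
    [0,0,0,0,0,0],
    [0,0,-0.03,0,0,0],
    [0,0,-0.02,0,0,0],
    [0,0,0,0,0,0],
    [0,0,0,0,0,0],
  ],
  claw=-0.3,
)

```text
time_s: 40.95
eef_pos: [0.4808, -0.2263, 0.1595]
orientation: [-0.001, 0.717, -0.697, 0.002]
contact_force: [-0.1, -0.3, -0.0]
gripper_width: 0.0565
```

```bash
python3 - <<'E'
from h import *
t,s=both("u",(240,120,430,260),(210,100,360,260),4)
print(tip("side",s,SB));st()
E
```

```text
(np.float64(292.8609847471234), np.float64(148.6878512175542), np.float64(747.4))
41.05 [ 0.4813 -0.2267  0.1602] jaw -88.4 z [ 0.0056 -0.0021 -1.    ] J [-0.19  0.35  0.7   1.98 -0.29  0.91 -0.89] F [ 0.2 -0.2 -0.5] w 0.0565
```

View pics/us.png

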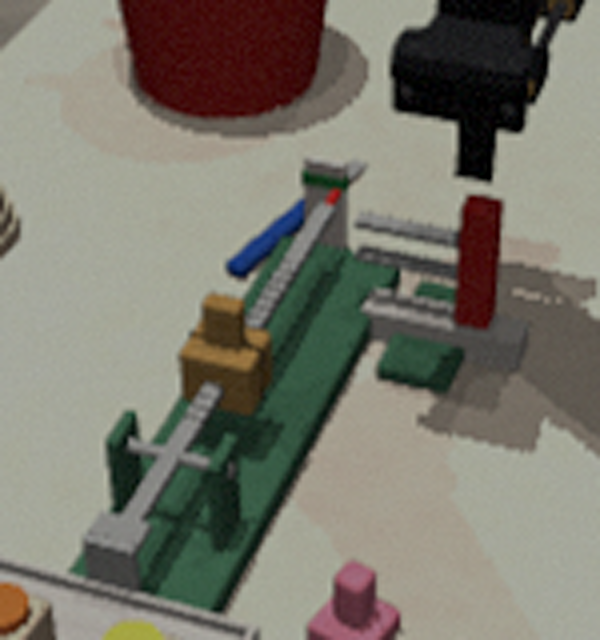

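>>> send_rows(
  steps=[
    [-0.002,0,-0.02,0,0,0],
    [0,0,-0.02,0,0,0],
    [0,0,-0.018,0,0,0],
    [0,0,-0.01,0,0,0],
    [0,0,0,0,0,0],
    [0,0,0,0,0,0],
  ],
)

```text
time_s: 41.65
eef_pos: [0.479, -0.2268, 0.0918]
orientation: [-0.001, 0.717, -0.697, 0.002]
contact_force: [-0.5, -0.5, 1.4]
gripper_width: 0.0566
```

>>> send_rows(
  steps=[
    [0,0,0,0,0,0],
    [0,0,0,0,0,0],
    [0,0,0,0,0,0],
    [0,0,0,0,0,0],
    [0,0,0,0,0,0],
    [0,0,0,0,0,0],
    [0,0,0,0,0,0],
    [0,0,0,0,0,0],
  ],
  claw=1,
)

```text
time_s: 42.45
eef_pos: [0.4783, -0.2254, 0.0909]
orientation: [-0.001, 0.717, -0.697, 0.001]
contact_force: [-1.0, 4.4, 3.9]
gripper_width: 0.0196
```

```bash
python3 - <<'E'
from h import *
t,s=both("v",(240,120,430,260),(210,100,360,260),4)
print(tip("side",s,SB));st()
E
```

```text
(np.float64(292.85815130527436), np.float64(148.67914224826853), np.float64(750.8))
42.55 [ 0.4783 -0.2255  0.0909] jaw -88.4 z [ 3.e-03  2.e-04 -1.e+00] J [-0.13  0.45  0.63  2.04 -0.38  0.77 -0.81] F [-0.5  4.9  4.2] w 0.0195
```

Push home: +40 mm along x (home was x ≈ 0.5185 with this grip offset).

>>> send_rows(
  steps=[
    [0.004,0,0,0,0,0],
    [0.006,0,0,0,0,0],
    [0.006,0,0,0,0,0],
    [0.006,0.001,0,0,0,0],
    [0.006,0,0,0,0,0],
    [0.005,0,0,0,0,0],
    [0.005,0,0,0,0,0],
    [0.002,0,0,0,0,0],
    [0,0,0,0,0,0],
    [0,0,0,0,0,0],
  ],
)

```text
time_s: 43.55
eef_pos: [0.5183, -0.2247, 0.0909]
orientation: [-0.001, 0.717, -0.697, 0.001]
contact_force: [-1.1, 4.8, 5.9]
gripper_width: 0.0198
```

>>> send_rows(
  steps=[
    [0.002,0,0,0,0,0],
    [0.001,0,0,0,0,0],
    [0,0,0,0,0,0],
  ],
)

```text
time_s: 43.85
eef_pos: [0.5185, -0.2248, 0.0909]
orientation: [0.0, 0.717, -0.697, -0.001]
contact_force: [-8.4, 6.2, 11.3]
gripper_width: 0.0198
```

>>> send_rows(
  steps=[
    [-0.002,0,0,0,0,0],
    [0,0,0,0,0,0],
  ],
)

```text
time_s: 44.05
eef_pos: [0.5184, -0.2248, 0.0909]
orientation: [-0.001, 0.717, -0.697, 0.0]
contact_force: [-3.8, 5.2, 6.1]
gripper_width: 0.0199
```

>>> send_rows(
  steps=[
    [0,0,0,0,0,0],
    [0,0,0,0,0,0],
    [0,0,0,0,0,0],
    [0,0,0,0,0,0],
    [0,0,0.02,0,0,0],
    [0,0,0.04,0,0,0],
    [0,0,0.04,0,0,0],
    [-0.02,0,0.03,0,0,0],
    [-0.03,0,0,0,0,0],
    [0,0,0,0,0,0],
    [0,0,0,0,0,0],
    [0,0,0,0,0,0],
  ],
  claw=-0.3,
)

```text
time_s: 45.25
eef_pos: [0.47, -0.2251, 0.2206]
orientation: [-0.001, 0.717, -0.697, 0.002]
contact_force: [0.4, 0.9, 0.7]
gripper_width: 0.0564
```

```bash
python3 - <<'E'
from h import *
t,s=both("w",(60,120,430,290),(160,110,400,420),2)
for i in range(2): print(tip("side",s,SB),tip("top",t,TB))
print([onz("top",*c,.12).round(4) for a,c in blobs(t,(0,170,80),(5,255,255),20,(360,190,400,230))])
st()
E
```

```text
(np.float64(292.7700453857791), np.float64(148.8269839086783), np.float64(727.1)) (np.float64(388.3024429315179), np.float64(182.3561073287946), np.float64(1248.4999999999998))
(np.float64(292.7700453857791), np.float64(148.8269839086783), np.float64(727.1)) (np.float64(388.3024429315179), np.float64(182.3561073287946), np.float64(1248.4999999999998))
[]
45.35 [ 0.47   -0.2252  0.2204] jaw -88.4 z [ 0.0027 -0.002  -1.    ] J [-0.25  0.26  0.75  1.93 -0.2   1.02 -0.96] F [-0.  -0.   0.3] w 0.0565
```

View pics/ws.png

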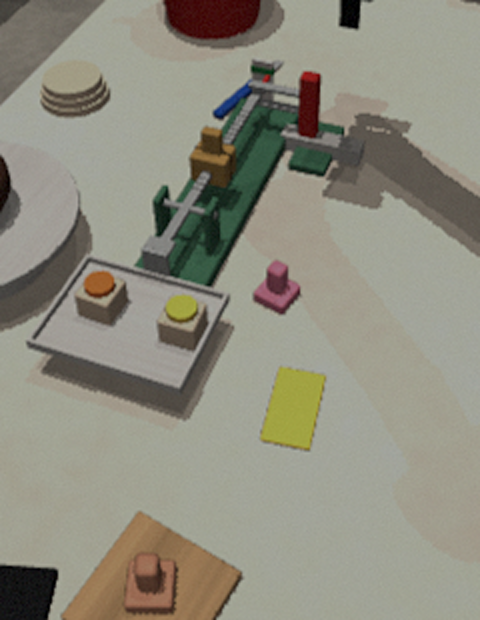

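View pics/wt.png

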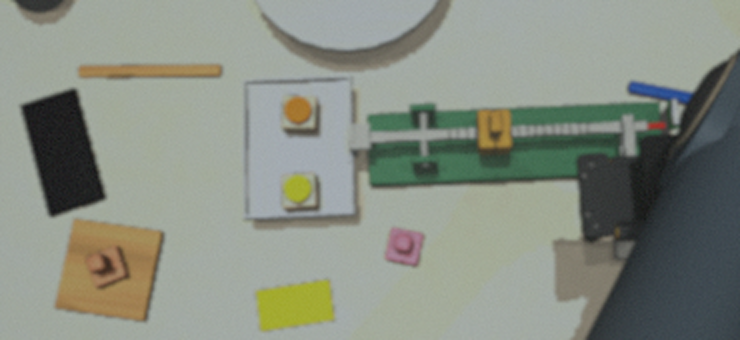

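```bash
python3 - <<'E'
from h import *
a=cv2.imread("pics/side0.png");s=snap("side")
for im in(a,s): print(blobs(im,(0,150,50),(6,255,255),20,(300,135,350,190)),tip("side",im,SB))
manip.finish_job()
E
```

```text
[(np.int32(231), [314.0, 160.6])] (np.float64(292.79019116264493), np.float64(146.1888122845503), np.float64(638.1999999999999))
[(np.int32(231), [314.0, 161.2])] (np.float64(292.7866327350656), np.float64(148.78770425930887), np.float64(746.6))
the job is handed in; nothing more can be done
```

The job is done and handed in at about 45 s; no verdict comes back.

- **Stamp and jars:** I stood the clay stamp upright near the middle of the wooden board. Only two jars were visible, yellow-capped (jar3) and orange-capped (jar4). Both stand in the pan, placed while the lock was still home.
- **Balance:** I pulled the lock out 40 mm to its stop and pushed the poise until the freed beam rested level.
- **Lock:** I pushed it home until it met its stop. Its grip was within 1 pixel of its starting place in the side view.
- **Last checks:** With the robot clear, the tip sits 0 to 0.006 rad low of level. The tilt was read from the side picture against two reference tilts, the +0.1 rad stop and the locked starting tilt, which disagree by about 0.006 rad. Comparing the tip with the green mark in the picture suggested about 0.008 rad low. All are within the 0.02 limit.
- **Forces:** The highest force I saw at the end of a move was about 14 N.

On the first approach to the orange jar, the wrist joint came within 0.01 rad of its limit. I turned the gripper half round before grasping it. The pink stamp look-alike, the rib and the knife were not touched.

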